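# Emboss leather coasters in a clamshell press and set them on the drying board

## Robot

A 6-joint arm with a two-finger parallel gripper is mounted at the origin on the work surface. World frame = base frame: x ahead of the robot, y to its left, z up, the work surface at z = 0. Lengths are in m, angles in rad, forces in N, time in s.
With the tool pointing down it reaches from about 0.375 to 0.825 m from the base axis. Payload 5.5 kg.
Tool frame: the origin (TCP) lies at the very end of the fingers, on their centre line; the grasp point (between the pads) lies 19 mm behind it (ctrl.grip_point_offset is the distance from the TCP to the grasp point, in m); z points along the fingers, y is the line along which they close (so a half turn about z gives the same grasp; the last joint's range is limited). The gripper opens to 85 mm and grips with 20 to 120 N. Pads are 22 mm wide; open, the fingers measure 114 mm over their backs; the gripper's body (76 mm by 85 mm) begins 54 mm behind the grasp point. The pads swing forward as they close: fully open they stand 13 mm farther back than shut.
Start: joints at [-1.109, 0.314, -0.047, 1.21, 0, 1.571], TCP at [0.267, -0.537, 0.231] pointing down, gripper open.
Joint ranges: [-2.67, 2.67], [-0.69, 1.73], [-1.03, 1.25], [-2.08, 2.16], [-1.42, 1.45], [-3.14, 3.14]. Speed limits (rad/s): [2.39, 2.39, 3.01, 3.14, 3.14, 3.14].

## Interface

Orientations are given as a unit quaternion [x, y, z, w].
In Python, from station import ctrl gives the robot as it stands. The module is installed in compiled form; this text tells all that it offers.
- The arm moves only by the tool send_rows, never from a script. Its argument "moves" is a list that holds one entry, the list of rows, each a list of 5 numbers: the shift along the tool's x, y, z normalised to -1 to 1, where 1 is 0.75 m, then the turn about the tool's z normalised to -1 to 1, where 1 is 180 degrees, then the closure, from -1 (fully open) to 1 (shut). A call has exactly 10 rows; each row is the pose to reach, as a shift and turn from the pose commanded when the call began, along the tool's axes at that moment, turning the shorter way round; what a row does not reach only later rows make up. A row lasts 1/8 s, in which the tool goes at most 62.5 mm and 10.7 degrees, less where a joint would pass 70% of its speed; a pose out of reach is approached as far as the arm can. A call with a number of a shift or a turn outside -1 to 1 is refused whole. A call with a gripper value outside its range is refused whole. The fingers move at their own pace and stop on an object; "grip_force" is the grip in N (left out, the last holds). Time passes only in rows, so rows that repeat a pose let the fingers close, or fill a call up. It gives the time, the measured TCP pose, the force, the opening and the grip force at its end, in the units of the state.
- ctrl.sense(): the state, without advancing time (a new reading comes with each control period).
- ctrl.read_camera(name): name is "scene" or "top"; returns a dict with "image" (384x512x3 uint8, red, green, blue), "range_z" (384x512 float32, m along the optical axis (not along the pixel's ray), 0 where there is no reading), "camera_matrix" (3x3 intrinsics, pixels), "k1" (the pictures are not rectified: a ray, as slopes to the right and down, at radius r is drawn at 1 + k1 r^2 times it, then the intrinsics apply), "R" (3x3) and "t" (3): a world point X has camera coordinates R X + t. Camera axes: x right, y down, z forward; pixel columns grow to the right and rows downward; lengths in m; the calibration is good to about 2 mm. A picture is of the moment at which its call begins.
- ctrl.close_job(): hands the job in; it is judged then, once.
The state is a dict: "t": time; "q": joint angles; "dq": joint speeds; "effort": joint torques, N m; "tool_pos": TCP position; "tcp_rot": TCP orientation; "ft_force": force on the tool from outside, world axes, zero at the start; "ft_torque": the same for the moment, N m; "finger_gap": opening from 0.0 (shut) to 1.0 (fully open); "gripper_force": force on a finger pad.
Only numpy, scipy, OpenCV 4.12 (cv2) and the standard library are available. Lean on these libraries where they do the work, as an engineer would, in place of code of your own. Each camera call takes 0.05 s, during which the arm holds its last target. There are 200 camera calls.

## Task

Emboss the leather blanks on the bench (two or three of the round, square and oblong ones): open the press, lay each blank flat in the recess of its own outline, and shut the press fully for about two seconds. Then open it, lay the coasters flat and side by side on the sloping drying board, not overlapping, and shut the empty press again. Leave everything else on the bench alone.

Things in the scene. Friction and masses are not known exactly. Their poses are not given: they have to be found in the camera images.
- disc: round blank of plain tan leather, 68 mm in diameter, 10 mm thick, about 40 g; origin at its middle (mid-thickness), z through the thickness. May be absent.
- square: square blank of the same leather, 60 x 60 x 10 mm; origin at its middle, x and y along its sides, z through the thickness. May be absent.
- oblong: oblong blank of the same leather, 80 mm (x) by 46 mm (y), 10 mm thick; origin at its middle, z through the thickness. May be absent.
- press: fixed grey clamshell embossing press; origin on the bench under the middle of its bed. +x points from the front (handle) to the hinge at the back, y along the row of nest plates, z up. The bed top is 35 mm up; the three nest plates stand on it at x = 0, y = -100, 0, +100 mm in an order that varies. A control box 85 mm high stands at y = -206 mm, hinge posts 85 mm high at x = 110 mm.
- press_lid (a joint): angle of the press's upper jaw (rad): 0 fully shut, 1.6 wide open (upright). Stiff hinge: the jaw stays where it is left; about 9 N at the handle raises it, 1 to 2 N lowers it. Shut, its flat platen (296 mm along y, 100 mm deep over the bed) is 0.5 mm above the tops of seated blanks, so it will not shut fully on an unseated one.
- press_lid_grip (a point): middle of the jaw's handle, a black-sleeved tube 20 mm thick, 220 mm long, parallel to press y, 45 mm clear of the jaw. It swings with the jaw on an arc about press_hinge: at joint 0 it lies 215 mm in front (press -x) and 10 mm above the hinge axis; as the joint grows it swings up and back. Can be pinched from above, tool upright, at any angle.
- press_hinge (a point): fixed middle point of the jaw's hinge axis, in the press frame at x = 110, y = 0, z = 65 mm; the axis runs along press y.
- die_round: brass nest plate 98 x 98 x 12 mm on the press bed, with a round recess 72 mm in diameter and 4 mm deep in the middle of its top, for the round blank. Origin at the centre of its underside, axes parallel to the press's. A seated blank's middle is 13 mm above the origin and the blank stands 6 mm proud.
- die_square: the same kind of plate with a square recess 64 x 64 mm, 4 mm deep, sides along the plate's x and y, for the square blank. A seated blank's middle is 13 mm above the origin.
- die_oblong: the same kind of plate with an oblong recess, 84 mm along its x and 50 mm along its y, 4 mm deep, for the oblong blank. A seated blank's middle is 13 mm above the origin.
- board: fixed sloping wooden drying board, 130 mm (x, uphill) by 320 mm (y), tilted 22 degrees, its lower edge (-x) towards the robot. Origin at the middle of its upper face, 75 mm above the bench, z square to that face. A lip 10 mm high runs along the lower edge, its inner face at x = -65 mm. A blank lying on it has its middle at z = 5 mm.
- dye_jar: bystander: small amber jar, 44 mm across, 55 mm high, standing; origin under its centre.
- awl: bystander: awl lying on the bench, 150 mm long along x.
- hammer: bystander: hammer lying on the bench, 250 mm long along x.
- solvent_tin: bystander: tin 90 mm across, 120 mm high, standing.
- finish_bottle: bystander: black bottle 56 mm across, 160 mm high, standing.
- offcut: bystander: leather offcut 100 x 75 x 6 mm with a 45 mm hole, lying flat.
- punch_pliers: bystander: revolving punch pliers with red handles, 210 mm long along x, lying.

How it is judged:
On the way, in this order (a step that is already met when the one before it is completed fails the run):
1. with the press open, every blank lies seated in the recess of its own outline (value of joint press_lid above 0.6 rad and horizontal distance between disc and die_round below 0.005 m and z of disc in the frame of die_round between 0.01 and 0.0148 m and angle between the z axis of disc and the z axis of die_round, either way round below 0.045 rad and horizontal distance between square and die_square below 0.005 m and z of square in the frame of die_square between 0.01 and 0.0148 m and angle between the z axis of square and the z axis of die_square, either way round below 0.045 rad and horizontal distance between oblong and die_oblong below 0.005 m and z of oblong in the frame of die_oblong between 0.01 and 0.0148 m and angle between the z axis of oblong and the z axis of die_oblong, either way round below 0.045 rad), for 0.2 s.
2. the press is fully shut on the seated blanks for a second and a half (value of joint press_lid below 0.04 rad and horizontal distance between disc and die_round below 0.005 m and z of disc in the frame of die_round between 0.01 and 0.0148 m and angle between the z axis of disc and the z axis of die_round, either way round below 0.045 rad and horizontal distance between square and die_square below 0.005 m and z of square in the frame of die_square between 0.01 and 0.0148 m and angle between the z axis of square and the z axis of die_square, either way round below 0.045 rad and horizontal distance between oblong and die_oblong below 0.005 m and z of oblong in the frame of die_oblong between 0.01 and 0.0148 m and angle between the z axis of oblong and the z axis of die_oblong, either way round below 0.045 rad), for 1.5 s.
At the end, for the whole second after the job is handed in: every blank lies still and flat on the sloping drying board (its middle within 8.5 mm of the face, so none rests on another; within 0.1 rad of the slope; its middle on the board), and the press is shut again to within 0.06 rad (z of disc in the frame of board between 0.002 and 0.0085 m and angle between the z axis of each of disc, square, oblong and the z axis of board, either way round below 0.1 rad and x of disc in the frame of board between -0.06 and 0.055 m and y of disc in the frame of board between -0.15 and 0.15 m and linear speed of each of disc, square, oblong below 0.02 m/s and z of square in the frame of board between 0.002 and 0.0085 m and x of square in the frame of board between -0.06 and 0.055 m and y of square in the frame of board between -0.15 and 0.15 m and z of oblong in the frame of board between 0.002 and 0.0085 m and x of oblong in the frame of board between -0.06 and 0.055 m and y of oblong in the frame of board between -0.15 and 0.15 m and value of joint press_lid below 0.06 rad); the robot touches nothing.
It fails at once if something else on the bench is pushed away (jar, hammer, tin or bottle more than 50 mm; awl, offcut or pliers more than 60 mm) (distance of any of dye_jar, hammer, solvent_tin, finish_bottle from where it was at the start of the episode above 0.05 m or distance of any of awl, offcut, punch_pliers from where it was at the start of the episode above 0.06 m).
It fails at once if the jar, tin or bottle is knocked over (angle between any of dye_jar, solvent_tin, finish_bottle's own z axis and vertical above 0.8 rad).
Of disc, square, oblong only 2 to 3 are there at a start; the rules pass over those that are not, and their reading is None.
At some moment in a run one of disc, square, oblong may be knocked a few centimetres aside while the robot is not near it.
Once in a run the grip may slacken for a moment while it holds something.
It also fails if it takes over 210 s, if anything falls off the work surface, if the arm or the gripper's body presses on something with over 40 N, if the wrist force passes 120 N, or if a joint passes its speed limit or range.

## Working session

There is one attempt and no reset: what is moved stays moved. The work goes in short steps, Python scripts to look and compute and a tool call to move; the robot and the scene stay as the last step left them, time stands still between calls to the robot, and variables do not carry over. Pictures are saved under pics/ and viewed, at most 14 in all, crops included, and the job is handed in when it is done.

Besides the shell and the picture viewer there is one more tool, called after "Emit:" in YAML: its name, and indented under it one key for each argument. send_rows: Moves the arm, as the interface text tells. Scaled input: -1 to 1 covers 0.75 m each way for a shift and 180 degrees each way for a turn. Its arguments: {"type":"object","properties":{"moves":{"type":"array"},"grip_force":{"type":"number"}},"required":["moves"]}

```bash
mkdir -p pics; cat > h.py <<'E'
import numpy as np, cv2
from station import ctrl
def snap(n):
    c=ctrl.read_camera(n); np.savez(f'{n}.npz',**{k:np.asarray(v) for k,v in c.items()}); return c
def load(n): return dict(np.load(f'{n}.npz'))
def ray(c,uv):
    uv=np.asarray(uv,float).reshape(-1,1,2)
    d=np.array([float(c['k1']),0,0,0,0])
    p=cv2.undistortPoints(uv,c['camera_matrix'],d)[:,0]
    D=np.c_[p,np.ones(len(p))]@c['R']; o=-c['R'].T@c['t']
    return o,D
def onz(c,uv,z):
    o,D=ray(c,uv); return o+D*((z-o[2])/D[:,2])[:,None]
def cloud(c):
    h,w=c['range_z'].shape; v,u=np.mgrid[:h,:w]
    o,D=ray(c,np.c_[u.ravel(),v.ravel()]); return (o+D*c['range_z'].reshape(-1,1)).reshape(h,w,3)
def proj(c,X):
    p,_=cv2.projectPoints(np.asarray(X,float).reshape(-1,3),cv2.Rodrigues(c['R'])[0],c['t'],c['camera_matrix'],np.array([float(c['k1']),0,0,0,0])); return p[:,0]
E
python3 - <<'E'
from h import *
for n in('scene','top'):
    c=snap(n); cv2.imwrite(f'pics/{n}0.png',cv2.resize(c['image'][:,:,::-1],(800,600),interpolation=cv2.INTER_CUBIC))
    print(n,c['k1'],c['camera_matrix'],-c['R'].T@c['t'],c['R'][2])
print(ctrl.sense())
E
```

```text
scene 0.015453240213690446 [[492.63561856   0.         259.67081135]
 [  0.         492.63561856 196.19511963]
 [  0.           0.           1.        ]] [1.21526694 0.78866669 0.78657978] [-0.48751571 -0.6629371  -0.5681926 ]
top -0.027263069894374888 [[388.69162566   0.         248.98142265]
 [  0.         388.69162566 187.27587065]
 [  0.           0.           1.        ]] [ 0.52978187 -0.03511992  1.0671803 ] [ 0.05463192 -0.00221966 -0.99850409]
{'t': 0.1, 'q': array([-1.10901318e+00,  3.14156676e-01, -4.79534879e-02,  1.21021370e+00,
        1.73672018e-05,  1.57082629e+00]), 'dq': array([-0.00169761, -0.00148909,  0.00123509, -0.00070167,  0.00026986,
       -0.00205231]), 'effort': array([ 6.14362943e-05, -5.40765703e+01,  3.40541482e+01,  1.11226065e-02,
        1.87078120e-05, -2.71479564e-06]), 'tool_pos': array([ 0.26710356, -0.53669357,  0.23053119]), 'tcp_rot': array([ 9.73465896e-01,  2.28830868e-01, -1.66343126e-04, -7.45485367e-04]), 'ft_force': array([-0.01442131,  0.24759691, -0.23162636]), 'ft_torque': array([ 0.03434837, -0.0057378 , -0.02562311]), 'gripper_force': 0.0, 'finger_gap': 1.0000303466830391}
```

View pics/top0.png

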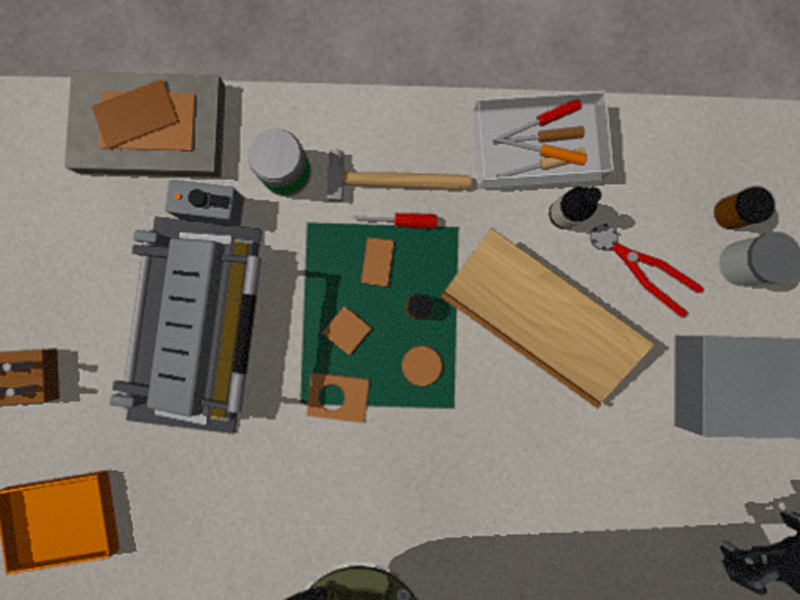

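View pics/scene0.png

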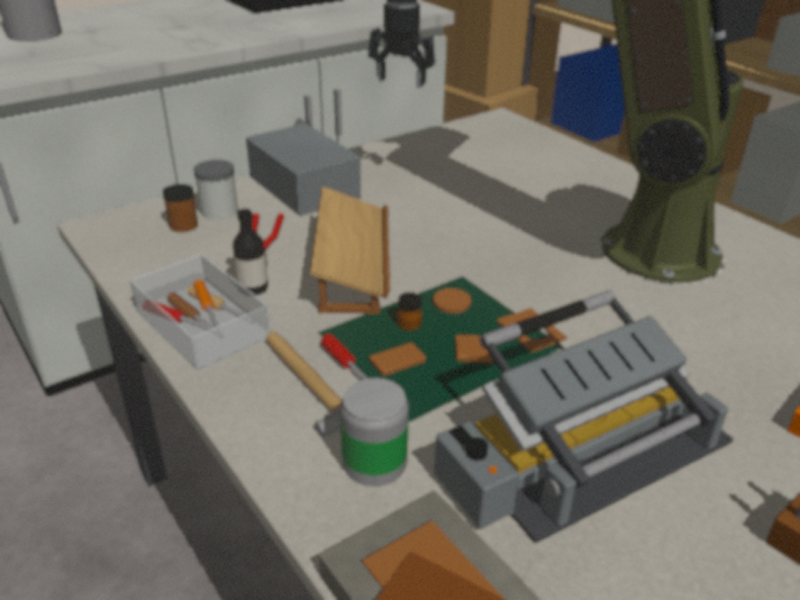

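The top view (800 px scale) shows the disc at (422,366), square at (347,330), oblong at (377,261) and offcut at (338,397). The jar is at (420,305) and the awl at (415,219). The board's corners run from about (490,230) to (600,405). The press is at (190,325) with its handle towards +u and the lid partly open; the control box is at (205,200).

```bash
cat > blanks.py <<'E'
from h import *
def blanks(c,zt=0.010,roi=(150,130,320,280),show=True):
    hsv=cv2.cvtColor(c['image'],cv2.COLOR_RGB2HSV)
    m=cv2.inRange(hsv,(5,90,90),(18,200,255)); k=np.zeros_like(m); x0,y0,x1,y1=roi; k[y0:y1,x0:x1]=m[y0:y1,x0:x1]
    k=cv2.morphologyEx(k,cv2.MORPH_OPEN,np.ones((3,3)))
    P=cloud(c); out=[]
    for ct in cv2.findContours(k,cv2.RETR_EXTERNAL,cv2.CHAIN_APPROX_NONE)[0]:
        if cv2.contourArea(ct)<150: continue
        mm=np.zeros_like(k); cv2.drawContours(mm,[ct],-1,255,-1); zz=P[mm>0][:,2]
        W=onz(c,ct[:,0],zt)[:,:2]; (cx,cy),(w,h),a=cv2.minAreaRect((W*1000).astype(np.float32))
        M=cv2.moments((W*1000).astype(np.float32)); 
        print('px',ct[:,0].mean(0).round(0),'rect',round(cx,1),round(cy,1),round(w,1),round(h,1),'ang',round(a,1),'cent',round(M['m10']/M['m00'],1),round(M['m01']/M['m00'],1),'area',round(abs(M['m00'])),'z',np.median(zz).round(4))
if __name__=='__main__':
    blanks(load('top'))
E
python3 blanks.py; python3 - <<'E'
from h import *
c=load('top');P=cloud(c)
# ortho map of press and board
sx=0.001
def ortho(c,P,name,x0,x1,y0,y1):
    W=int((y1-y0)/sx);H=int((x1-x0)/sx)
    im=np.zeros((H,W,3),np.uint8);z=np.full((H,W),-1.)
    v=((x1-P[...,0])/sx).astype(int);u=((y1-P[...,1])/sx).astype(int)
    ok=(u>=1)&(u<W-1)&(v>=1)&(v<H-1)&(c['range_z']>0)
    for d in(-1,0,1):
        for e in(-1,0,1): im[v[ok]+d,u[ok]+e]=c['image'][ok]; z[v[ok]+d,u[ok]+e]=P[...,2][ok]
    return im,z
# board: wood mask
hsv=cv2.cvtColor(c['image'],cv2.COLOR_RGB2HSV)
roi=np.zeros(hsv.shape[:2],bool); roi[145:262,282:425]=1
m=roi&(cv2.inRange(hsv,(12,60,120),(25,200,255))>0)&(P[...,2]>0.04)
B=P[m]; A=np.c_[B[:,:2],np.ones(len(B))]
for _ in range(4):
    s=np.linalg.lstsq(A,B[:,2],rcond=None)[0]; r=B[:,2]-A@s; B=B[abs(r)<.006];A=A[abs(r)<.006]
n=np.array([-s[0],-s[1],1]);n/=np.linalg.norm(n);print('board n',n,'tilt',np.degrees(np.arccos(n[2])),len(B),r.std())
ct=max(cv2.findContours(m.astype(np.uint8),cv2.RETR_EXTERNAL,cv2.CHAIN_APPROX_NONE)[0],key=cv2.contourArea)
o,D=ray(c,ct[:,0].astype(float)); W=o+D*((s[2]+s[0]*o[0]+s[1]*o[1]-o[2])/(D[:,2]-s[0]*D[:,0]-s[1]*D[:,1]))[:,None]
ux=np.array([n[0],n[1],0]);ux=-ux/np.linalg.norm(ux); ux=ux-n*(ux@n);ux/=np.linalg.norm(ux);uy=np.cross(n,ux)
q=np.c_[W@ux,W@uy]; rect=cv2.minAreaRect((q*1000).astype(np.float32));print(rect, 'centre',rect[0][0]/1e3*ux+rect[0][1]/1e3*uy+n*(n@W[0]),'ux',ux)
im,z=ortho(c,P,'t',.3,.75,.05,.5)
cv2.imwrite('pics/press0.png',np.hstack([im[:,:,::-1][:, :400],cv2.applyColorMap((np.clip(z,0,.25)*1020).astype(np.uint8),2)[:,:400]]))
roi=P[60:290,60:175].reshape(-1,3)
for a,b in((.08,.09),(.155,.165)): print(a,((roi[:,2]>a)&(roi[:,2]<b)).sum())
E
```

```text
px [218. 255.] rect 404.5 45.6 98.8 74.5 ang 84.7 cent 401.3 31.4 area 4104 z 0.0068
px [270. 234.] rect 462.7 -96.9 64.7 67.7 ang 1.7 cent 463.3 -97.0 area 3419 z 0.0109
px [222. 211.] rect 520.6 35.6 60.9 61.0 ang 51.9 cent 520.7 34.0 area 3296 z 0.0108
px [241. 167.] rect 642.5 -14.2 47.5 80.8 ang 83.8 cent 642.4 -14.4 area 3478 z 0.0107
px [307. 183.] rect 615.3 -213.4 108.1 148.8 ang 56.0 cent 608.7 -193.0 area 8372 z 0.0669
board n [-0.25004506  0.14695707  0.95701676] tilt 16.859908087933047 1417 0.0016277451867343095
((622.775634765625, 23.694000244140625), (323.54534912109375, 128.7684783935547), 86.52582550048828) centre [ 0.5527499  -0.2973803   0.07762816] ux [ 0.82507038 -0.48491232  0.29003261]
0.08 1136
0.155 684
```

View pics/press0.png

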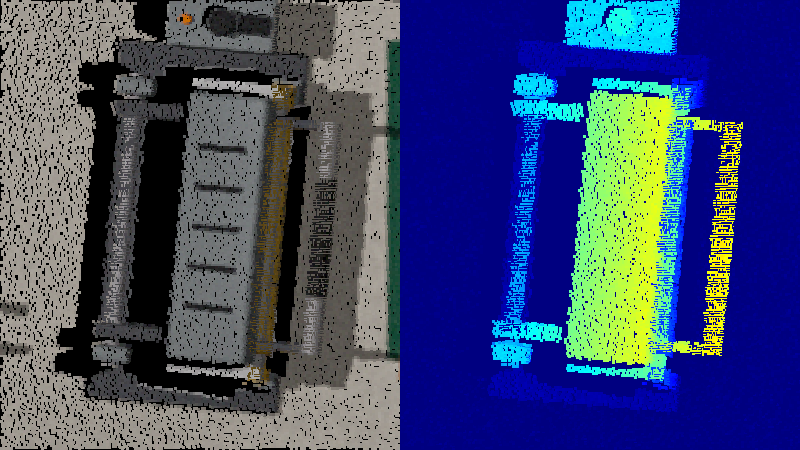

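The orthographic map (1 mm/px) gives the hinge posts at (135,85) and (112,353) and the handle at z≈0.24. The press front faces world -y. The 17° board tilt disagrees with the stated 22°, so I'll redo the board fit and measure the press and jar.

```bash
python3 - <<'E'
from h import *
T=load('top');S=load('scene');
rng=np.random.default_rng(0)
def plane(B,tol=.003):
    best=None
    for _ in range(400):
        p=B[rng.choice(len(B),3,False)];n=np.cross(p[1]-p[0],p[2]-p[0]);l=np.linalg.norm(n)
        if l<1e-4: continue
        n/=l; i=abs((B-p[0])@n)<tol
        if best is None or i.sum()>best.sum(): best=i
    Q=B[best];c=Q.mean(0);n=np.linalg.svd(Q-c,full_matrices=False)[2][2];n*=np.sign(n[2]);return c,n,best
for nm,c in(('top',T),('scene',S)):
    P=cloud(c);hsv=cv2.cvtColor(c['image'],cv2.COLOR_RGB2HSV)
    m=(cv2.inRange(hsv,(10,50,90),(25,220,255))>0)&(c['range_z']>0)&(P[...,2]>.03)&(P[...,2]<.125)&(P[...,0]>.42)&(P[...,0]<.72)&(P[...,1]<-.12)&(P[...,1]>-.5)
    B=P[m];ctr,n,i=plane(B);print(nm,len(B),i.sum(),'n',n.round(4),'tilt',np.degrees(np.arccos(n[2])).round(2))
    ux=-np.array([n[0],n[1],0]);ux-=n*(ux@n);ux/=np.linalg.norm(ux);uy=np.cross(n,ux)
    m2=np.zeros(m.shape,np.uint8);idx=np.argwhere(m)[i];m2[idx[:,0],idx[:,1]]=1;m2=cv2.morphologyEx(m2,cv2.MORPH_CLOSE,np.ones((5,5)))
    ct=max(cv2.findContours(m2,cv2.RETR_EXTERNAL,cv2.CHAIN_APPROX_NONE)[0],key=cv2.contourArea)
    o,D=ray(c,ct[:,0].astype(float));W=o+D*(((ctr-o)@n)/(D@n))[:,None]
    r=cv2.minAreaRect((np.c_[W@ux,W@uy]*1000).astype(np.float32));print(r,'centre',(r[0][0]/1e3*ux+r[0][1]/1e3*uy+n*(n@ctr)).round(4),'ux',ux.round(4),np.degrees(np.arctan2(ux[1],ux[0])).round(2))
# jar, press
P=cloud(T)
def sel(zl,zh,x0,x1,y0,y1,P=P): return P[(P[...,2]>zl)&(P[...,2]<zh)&(P[...,0]>x0)&(P[...,0]<x1)&(P[...,1]>y0)&(P[...,1]<y1)]
j=sel(.045,.07,.5,.65,-.15,-.04);print('jar',len(j),j.mean(0).round(4),np.ptp(j,axis=0).round(3))
for nm,c in(('top',T),('scene',S)):
    Q=cloud(c)
    hd=sel(.2,.3,.38,.66,.12,.2,Q);print(nm,'handle',len(hd));
    q=hd[:,:2];l=cv2.fitLine(q.astype(np.float32),cv2.DIST_HUBER,0,.01,.01).ravel();print(l,'ends',q[np.argsort(q@l[:2])[[5,-5]]].round(4),'ztop',np.percentile(hd[:,2],[50,90]).round(4))
    a=sel(.075,.093,.62,.7,.345,.4,Q);b=sel(.075,.093,.36,.42,.36,.415,Q);print('posts',len(a),a.mean(0).round(4),len(b),b.mean(0).round(4),[((v.min(0)+v.max(0))/2).round(4) for v in(a,b)])
    k=sel(.075,.093,.695,.76,.2,.36,Q);r=cv2.minAreaRect((k[:,:2]*1000).astype(np.float32));print('box',len(k),k[:,2].mean().round(4),r)
E
```

```text
top 6744 5732 n [-0.3125  0.2106  0.9263] tilt 22.14
((605.5759887695312, 63.427886962890625), (132.65179443359375, 321.712646484375), 0.2948387861251831) centre [ 0.5519 -0.2955  0.0762] ux [ 0.7681 -0.5177  0.3768] -33.98
scene 2784 2291 n [-0.3113  0.2074  0.9274] tilt 21.97
((601.8348999023438, 67.70145416259766), (140.043701171875, 326.55999755859375), 0.02969490736722946) centre [ 0.5532 -0.2872  0.0727] ux [ 0.7718 -0.5142  0.3741] -33.68
jar 315 [ 0.5751 -0.1092  0.0569] [0.077 0.083 0.021]
top handle 0Traceback (most recent call last):
  File "<stdin>", line 28, in <module>
cv2.error: OpenCV(4.12.0) /io/opencv/modules/imgproc/src/linefit.cpp:50: error: (-215:Assertion failed) count > 0 in function 'fitLine2D_wods'
```

```bash
python3 - <<'E'
from h import *
T=load('top');S=load('scene')
def sel(zl,zh,x0,x1,y0,y1,P): return P[(P[...,2]>zl)&(P[...,2]<zh)&(P[...,0]>x0)&(P[...,0]<x1)&(P[...,1]>y0)&(P[...,1]<y1)]
for nm,c in(('top',T),('scene',S)):
    Q=cloud(c);print(nm)
    j=sel(.05,.062,.53,.62,-.13,-.04,Q);print('jar',len(j),np.median(j,0).round(4),np.ptp(j,axis=0).round(3))
    hd=sel(.12,.3,.39,.64,.14,.198,Q);print('handle',len(hd));
    q=hd[:,:2];l=cv2.fitLine(q.astype(np.float32),cv2.DIST_HUBER,0,.01,.01).ravel();print(l.round(4),'ends',q[np.argsort(q@l[:2])[[5,-5]]].round(4),'ztop',np.percentile(hd[:,2],[10,50,90]).round(4))
    a=sel(.078,.093,.64,.7,.342,.4,Q);b=sel(.078,.093,.37,.42,.36,.415,Q);print('posts',len(a),a.mean(0).round(4),len(b),b.mean(0).round(4),[((v.min(0)+v.max(0))/2).round(4) for v in(a,b)])
    k=sel(.078,.093,.695,.76,.2,.36,Q);r=cv2.minAreaRect((k[:,:2]*1000).astype(np.float32));print('box',len(k),k[:,2].mean().round(4),r)
    hsv=cv2.cvtColor(c['image'],cv2.COLOR_RGB2HSV)
    br=(cv2.inRange(hsv,(18,120,40),(32,255,255))>0)&(abs(Q[...,2]-.047)<.006)&(Q[...,1]>.18)&(Q[...,1]<.35); b=Q[br]; 
    if len(b)>20: print('brass',len(b),cv2.minAreaRect((b[:,:2]*1000).astype(np.float32)),np.median(b[:,2]))
E
```

```text
top
jar 188 [ 0.5661 -0.0873  0.0564] [0.043 0.062 0.012]
handle 938
[ 0.9962 -0.0865  0.5244  0.1754] ends [[0.3968 0.189 ]
 [0.627  0.1589]] ztop [0.1516 0.1572 0.1602]
posts 161 [0.6584 0.3663 0.085 ] 140 [0.4016 0.3883 0.0849] [array([0.6572, 0.3665, 0.0855]), array([0.4034, 0.3877, 0.0852])]
box 819 0.0856 ((728.0545654296875, 278.0844421386719), (110.72035217285156, 55.52982711791992), 84.64352416992188)
brass 880 ((517.204833984375, 229.34478759765625), (24.163713455200195, 295.3554992675781), 84.66494750976562) 0.04716400505034668
scene
jar 134 [ 0.5727 -0.0837  0.0543] [0.055 0.067 0.009]
handle 776
[ 0.997  -0.0775  0.5449  0.1866] ends [[0.4036 0.1955]
 [0.6316 0.1682]] ztop [0.1453 0.1551 0.1586]
posts 350 [0.6587 0.3695 0.0846] 174 [0.4045 0.3957 0.0849] [array([0.6589, 0.367 , 0.0855]), array([0.4037, 0.3939, 0.0856])]
box 1036 0.0849 ((730.6893310546875, 284.0692443847656), (110.68140411376953, 55.403194427490234), 85.05154418945312)
brass 1251 ((525.008056640625, 278.30389404296875), (99.27471923828125, 299.4095764160156), 82.08273315429688) 0.04651750537622035
```

```bash
cat >> h.py <<'E'
from scipy.spatial.transform import Rotation as Ro
def yaw():
    R=Ro.from_quat(ctrl.sense()['tcp_rot']).as_matrix(); return np.degrees(np.arctan2(R[1,0],R[0,0]))
def to(*targets):
    """targets: (x,y,z,tool-x yaw deg or None); prints normalised shift/turn from the present pose"""
    s=ctrl.sense();R=Ro.from_quat(s['tcp_rot']).as_matrix();y0=yaw()
    print('t',round(s['t'],2),'tcp',s['tool_pos'].round(4),'yaw',round(y0,2),'q6',s['q'][5].round(3),'F',s['ft_force'].round(1),'gap',round(s['finger_gap']*85,1))
    for x,y,z,a in targets:
        d=R.T@(np.array([x,y,z])-s['tool_pos'])/.75
        t=0 if a is None else -((a-y0+180)%360-180)/180
        print(d.round(4).tolist(),round(t,4))
E
python3 -c "
from h import *
to((.48,.05,.30,-5),(.48,.05,.30,175))"
```

```text
t 0.1 tcp [ 0.2671 -0.5367  0.2305] yaw 26.46 q6 1.571 F [-0.   0.2 -0.2] gap 85.0
[0.6026, -0.574, -0.0917] 0.1748
[0.6026, -0.574, -0.0917] -0.8252
```

Emit:
send_rows:
  moves:
    - [[0.06,-0.057,-0.09,0.05,0],[0.6026,-0.574,-0.092,0.1748,0],[0.6026,-0.574,-0.092,0.1748,0],[0.6026,-0.574,-0.092,0.1748,0],[0.6026,-0.574,-0.092,0.1748,0],[0.6026,-0.574,-0.092,0.1748,0],[0.6026,-0.574,-0.092,0.1748,0],[0.6026,-0.574,-0.092,0.1748,0],[0.6026,-0.574,-0.092,0.1748,0],[0.6026,-0.574,-0.092,0.1748,0]]
  grip_force: 60

```text
t: 1.35
tool_pos: [0.4696, -0.0075, 0.2992]
tcp_rot: [1.0, -0.018, -0.0, -0.015]
ft_force: [0.7, -1.3, -0.3]
finger_gap: 0.502
gripper_force: 0.0
```

```bash
python3 -c "
from h import *
to((.513,.179,.24,-5),(.513,.179,.131,-5))"
```

```text
t 1.35 tcp [ 0.4696 -0.0075  0.2992] yaw -2.07 q6 3.14 F [ 0.7 -1.3 -0.3] gap 42.7
[0.0489, -0.248, 0.0866] 0.0163
[0.049, -0.2435, 0.2319] 0.0163
```

Emit:
send_rows:
  moves:
    - [[0.049,-0.15,0.02,-0.983,0],[0.049,-0.15,0.02,-0.983,0],[0.049,-0.15,0.02,-0.983,0],[0.049,-0.15,0.02,-0.983,0],[0.049,-0.15,0.02,-0.983,0],[0.049,-0.15,0.02,-0.983,0],[0.049,-0.15,0.02,-0.983,0],[0.049,-0.15,0.02,-0.983,0],[0.049,-0.15,0.02,-0.983,0],[0.049,-0.15,0.02,-0.983,0]]

```text
t: 2.6
tool_pos: [0.5107, 0.1006, 0.2872]
tcp_rot: [0.606, 0.795, 0.012, -0.009]
ft_force: [0.1, -0.6, 0.2]
finger_gap: 0.503
gripper_force: 0.0
```

```bash
python3 -c "
from h import *
to((.513,.179,.24,175),(.513,.179,.131,175))"
```

```text
t 2.6 tcp [0.5107 0.1006 0.2872] yaw 105.36 q6 1.479 F [ 0.1 -0.6  0.2] gap 42.8
[0.0981, 0.0301, 0.066] -0.3869
[0.0939, 0.029, 0.2113] -0.3869
```

Emit:
send_rows:
  moves:
    - [[0.0975,0.03,0.064,-0.3869,0],[0.0975,0.03,0.064,-0.3869,0],[0.0975,0.03,0.064,-0.3869,0],[0.0975,0.03,0.064,-0.3869,0],[0.0975,0.03,0.064,-0.3869,0],[0.0975,0.03,0.064,-0.3869,0],[0.0975,0.03,0.064,-0.3869,0],[0.0975,0.03,0.064,-0.3869,0],[0.0975,0.03,0.064,-0.3869,0],[0.0975,0.03,0.064,-0.3869,0]]

```text
t: 3.85
tool_pos: [0.5138, 0.1785, 0.2418]
tcp_rot: [0.047, 0.999, 0.015, -0.0]
ft_force: [-0.2, 0.7, -0.3]
finger_gap: 0.498
gripper_force: 0.0
```

```bash
python3 -c "
from h import *
to((.513,.179,.24,175),(.513,.179,.131,175))
R=Ro.from_quat(ctrl.sense()['tcp_rot']).as_matrix();print(R[:,2])"
```

```text
t 3.85 tcp [0.5138 0.1785 0.2418] yaw 174.59 q6 0.412 F [-0.2  0.7 -0.3] gap 42.3
[0.0011, 0.0005, 0.0024] -0.0023
[0.0007, -0.0039, 0.1477] -0.0023
[ 4.14728432e-04  2.97753619e-02 -9.99556530e-01]
```

Emit:
send_rows:
  moves:
    - [[0.0011,-0.001,0.06,-0.0023,0],[0.0009,-0.0039,0.12,-0.0023,0],[0.0007,-0.0039,0.147,-0.0023,0],[0.0007,-0.0039,0.147,-0.0023,0],[0.0007,-0.0039,0.147,-0.0023,0.5],[0.0007,-0.0039,0.147,-0.0023,1],[0.0007,-0.0039,0.147,-0.0023,1],[0.0007,-0.0039,0.147,-0.0023,1],[0.0007,-0.0039,0.147,-0.0023,1],[0.0007,-0.0039,0.147,-0.0023,1]]

```text
t: 5.1
tool_pos: [0.5141, 0.1816, 0.1331]
tcp_rot: [0.043, 0.999, 0.018, 0.001]
ft_force: [-0.6, 6.7, -2.6]
finger_gap: 0.214
gripper_force: 58.6
```

```bash
cat >> h.py <<'E'
PX=np.array([.0872,.9962]); PY=np.array([-.9962,.0872]); H=np.array([.530,.377])
def grip(j):
    a=j+np.arctan2(10,215); return np.r_[H-PX*.21523*np.cos(a),.065+.21523*np.sin(a)]
def arc(j0,js):
    s=ctrl.sense();R=Ro.from_quat(s['tcp_rot']).as_matrix();g0=grip(j0)
    print('t',s['t'],'tcp',s['tool_pos'].round(4),'F',s['ft_force'].round(1),'gap',round(s['finger_gap']*85,1),'pad',s['gripper_force'],'grasp pt',(s['tool_pos']-R[:,2]*.019).round(4),'grip model',g0.round(4))
    for j in js: print(round(j,3),(R.T@(grip(j)-g0)/.75).round(4).tolist())
E
python3 -c "
from h import *
arc(.36,np.arange(.36,1.5,.1)[1:])"
```

```text
t 5.1 tcp [0.5141 0.1816 0.1331] F [-0.6  6.7 -2.6] gap 18.2 pad 58.609322905540466 grasp pt [0.5141 0.1809 0.1521] grip model [0.5128 0.1801 0.1501]
0.46 [-0.0, 0.0135, -0.0253]
0.56 [-0.0, 0.0295, -0.0491]
0.66 [-0.0001, 0.0478, -0.0712]
0.76 [-0.0001, 0.0683, -0.0913]
0.86 [-0.0001, 0.0906, -0.1094]
0.96 [-0.0002, 0.1146, -0.1251]
1.06 [-0.0002, 0.14, -0.1383]
1.16 [-0.0002, 0.1667, -0.1489]
1.26 [-0.0003, 0.1943, -0.1568]
1.36 [-0.0003, 0.2225, -0.1619]
1.46 [-0.0004, 0.2511, -0.1642]
```

Emit:
send_rows:
  moves:
    - [[0,0.0065,-0.013,0,1],[0,0.0135,-0.0253,0,1],[0,0.021,-0.037,0,1],[0,0.0295,-0.0491,0,1],[0,0.0478,-0.0712,0,1],[0,0.0683,-0.0913,0,1],[0,0.0906,-0.1094,0,1],[0,0.1146,-0.1251,0,1],[0,0.14,-0.1383,0,1],[0,0.14,-0.1383,0,1]]
  grip_force: 80

```text
t: 6.35
tool_pos: [0.5226, 0.2755, 0.2446]
tcp_rot: [0.044, 0.999, 0.01, 0.003]
ft_force: [-9.5, -21.2, 31.2]
finger_gap: 0.201
gripper_force: 80.3
```

```bash
python3 -c "
from h import *
arc(1.06,np.arange(1.06,1.6,.1)[1:])"
```

```text
t 6.35 tcp [0.5226 0.2755 0.2446] F [ -9.5 -21.2  31.2] gap 17.1 pad 80.29816746711731 grasp pt [0.5225 0.2752 0.2636] grip model [0.5216 0.281  0.2574]
1.16 [-0.0, 0.0265, -0.011]
1.26 [-0.0001, 0.054, -0.0193]
1.36 [-0.0001, 0.0821, -0.0248]
1.46 [-0.0001, 0.1107, -0.0275]
1.56 [-0.0, 0.1393, -0.0273]
```

```bash
python3 - <<'E'
from h import *
c=snap('scene');x,y=250,130
cv2.imwrite('pics/s1.png',cv2.resize(c['image'][y:y+220,x:x+240,::-1],(720,660),interpolation=cv2.INTER_CUBIC)[:600])
E
```

```text
(no output)
```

View pics/s1.png

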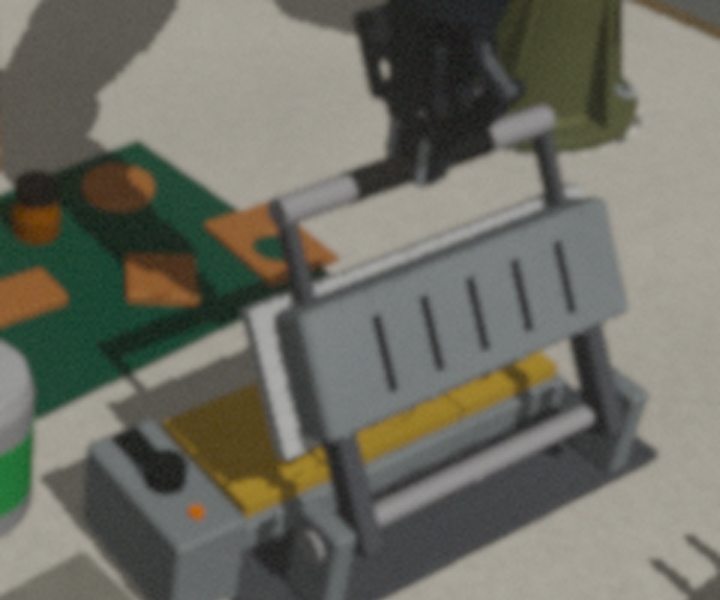

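The lid is about 60° up, the gripper pinches the sleeve at crop (425,165), and nothing fouls. I'll measure the actual handle radius.

```bash
python3 - <<'E'
from h import *
c=load('scene');Q=cloud(c)
for u,v in((353,197),(345,200),(425,172),(418,174)):
    p=Q[v-1:v+2,u-1:u+2].reshape(-1,3);p=np.median(p,0);cam=-c['R'].T@c['t'];d=(p-cam)/np.linalg.norm(p-cam);p=p+d*.010
    r=p[:2]-H; print(p.round(4),'press x rel hinge',(r@PX).round(4),'y',(r@PY).round(4),'z rel',(p[2]-.065).round(4),'R',np.hypot(r@PX,p[2]-.065).round(4))
T=snap('top');Q=cloud(T);P=Q[(Q[...,2]>.245)&(Q[...,2]<.29)&(Q[...,1]>.2)&(Q[...,1]<.33)&((abs(Q[...,0]-.43)<.02)|(abs(Q[...,0]-.61)<.02))]
for s in(P[:,0]<.5),(P[:,0]>.5): 
    p=np.median(P[s],0);r=p[:2]-H;print(len(P[s]),p.round(4),(r@PX).round(4),(r@PY).round(4),p[2]-.075)
s=ctrl.sense();print(s['ft_force'].round(1),s['ft_torque'].round(2),s['tool_pos'])
E
```

```text
[0.6131 0.2706 0.2546] press x rel hinge -0.0987 y -0.0921 z rel 0.1896 R 0.2138
[0.6324 0.2687 0.2534] press x rel hinge -0.099 y -0.1114 z rel 0.1884 R 0.2128
[0.4245 0.288  0.2532] press x rel hinge -0.0979 y 0.0974 z rel 0.1882 R 0.2121
[0.4434 0.2856 0.2549] press x rel hinge -0.0986 y 0.0783 z rel 0.1899 R 0.214
201 [0.4301 0.2794 0.2621] -0.106 0.091 0.1871152548965676
197 [0.61   0.2623 0.2621] -0.1073 -0.0897 0.18713581696826403
[ -9.4 -20.5  30.6] [-5.09  2.1   0.27] [0.52263363 0.27555434 0.24461237]
```

Emit:
send_rows:
  moves:
    - [[0,0,0,0,0],[0,0,0,0,0],[0,0,0.0087,0,0],[0,0.026,0.0,0,0],[0,0.053,-0.0104,0,0],[0,0.075,-0.016,0,0],[0,0.095,-0.0199,0,0],[0,0.117,-0.0215,0,0],[0,0.138,-0.0227,0,0],[0,0.138,-0.0227,0,0]]
  grip_force: 40

```text
t: 7.7
tool_pos: [0.5308, 0.3836, 0.2577]
tcp_rot: [0.043, 0.999, 0.015, -0.001]
ft_force: [1.5, -0.2, -0.3]
finger_gap: 0.503
gripper_force: 0.0
```

```bash
python3 - <<'E'
from h import *
to((.52,.2,.33,None))
T=snap('top');Q=cloud(T);P=Q[(Q[...,2]>.245)&(Q[...,2]<.31)&(Q[...,1]>.25)&(Q[...,1]<.43)&((abs(Q[...,0]-.44)<.02)|(abs(Q[...,0]-.62)<.02))]
for s in(P[:,0]<.5),(P[:,0]>.5): 
    p=np.median(P[s],0);r=p[:2]-H;print(len(P[s]),p.round(4),(r@PX).round(4),(r@PY).round(4),p[2]-.075)
print(Ro.from_quat(ctrl.sense()['tcp_rot']).as_matrix()[:,2])
E
```

```text
t 7.7 tcp [0.5308 0.3836 0.2577] yaw 175.11 q6 0.699 F [ 1.5 -0.2 -0.3] gap 42.8
[-0.0062, -0.2423, -0.1035] 0
238 [0.4389 0.3753 0.2885] -0.0097 0.0906 0.21348904623288772
230 [0.6212 0.3573 0.2884] -0.0116 -0.0925 0.21341634328759046
[-5.35266265e-04  2.97361650e-02 -9.99557639e-01]
```

Lid is at about 1.47 rad. I'll back away to look at the dies and blanks.

Emit:
send_rows:
  moves:
    - [[0,0,-0.08,0,0],[0,-0.05,-0.1,-0.06,0],[0,-0.3,-0.1,-0.2,-0.5],[0,-0.7,-0.1,-0.5,-1],[0.05,-0.88,-0.1,-0.5,-1],[0.05,-0.88,-0.1,-0.5,-1],[0.05,-0.88,-0.1,-0.5,-1],[0.05,-0.88,-0.1,-0.5,-1],[0.05,-0.88,-0.1,-0.5,-1],[0.05,-0.88,-0.1,-0.5,-1]]

```text
t: 9.0
tool_pos: [0.4631, -0.1161, 0.3184]
tcp_rot: [-0.673, 0.74, 0.011, 0.011]
ft_force: [0.9, 0.4, 0.2]
finger_gap: 0.998
gripper_force: 0.0
```

```bash
python3 - <<'E'
from h import *
to((.463,-.097,.1,-95))
T=snap('top');cv2.imwrite('pics/t2.png',cv2.resize(T['image'][110:290,60:320,::-1],(780,540),interpolation=cv2.INTER_CUBIC))
E
python3 blanks.py
```

```text
t 9.0 tcp [ 0.4631 -0.1161  0.3184] yaw -95.41 q6 -1.743 F [0.9 0.4 0.2] gap 84.8
[-0.0165, 0.0021, 0.2918] -0.0023
px [216. 254.] rect 404.7 46.8 101.4 74.4 ang 84.4 cent 404.9 46.7 area 7020 z 0.0061
px [270. 234.] rect 462.7 -96.9 64.7 67.8 ang 1.7 cent 463.4 -97.1 area 3445 z 0.0112
px [222. 211.] rect 520.8 35.0 60.9 62.0 ang 51.9 cent 520.8 35.1 area 3503 z 0.011
px [309. 180.] rect 604.5 -179.0 169.7 98.3 ang 1.2 cent 592.9 -191.1 area 7100 z 0.0621
px [241. 167.] rect 642.2 -14.7 47.1 81.1 ang 83.8 cent 642.2 -14.6 area 3500 z 0.0107
```

View pics/t2.png

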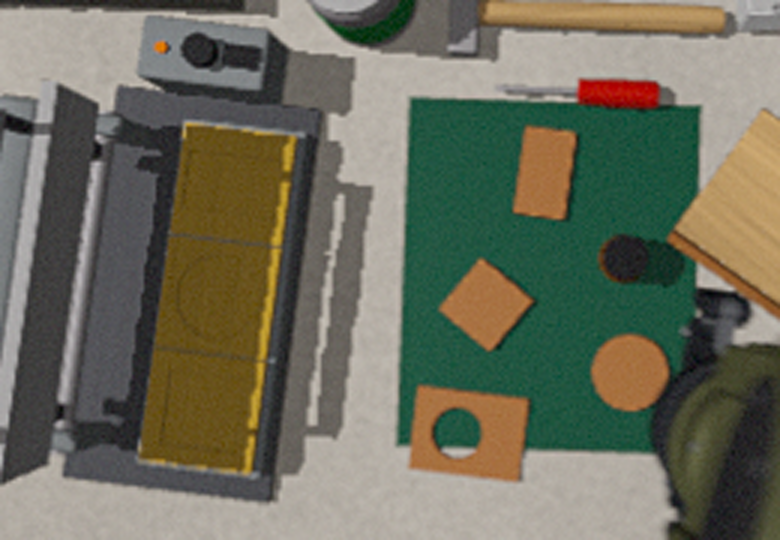

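The crop shows brass corners at about (185,123), (300,135), (258,473) and (140,463), with the round recess in the middle at (220,295). The two end recesses are faint, so I'll rectify the brass and stretch its contrast.

```bash
python3 - <<'E'
from h import *
T=load('top');hsv=cv2.cvtColor(T['image'],cv2.COLOR_RGB2HSV)
m=cv2.inRange(hsv,(16,140,50),(32,255,255));k=np.zeros_like(m);k[140:275,100:165]=m[140:275,100:165];k=cv2.morphologyEx(k,cv2.MORPH_CLOSE,np.ones((5,5)))
ct=max(cv2.findContours(k,cv2.RETR_EXTERNAL,cv2.CHAIN_APPROX_NONE)[0],key=cv2.contourArea)
W=onz(T,ct[:,0],.047)[:,:2]*1000;r=cv2.minAreaRect(W.astype(np.float32));print(r)
Q=cloud(T);print('z brass',np.median(Q[k>0][:,2]))
# rectify: image u = press y -150..150 , v = press x 55..-55 (2 px/mm)
a=np.radians(85.0);px=np.array([np.cos(a),np.sin(a)]);py=np.array([-px[1],px[0]]);c0=np.array(r[0])/1000
y=np.linspace(-.16,.16,720);x=np.linspace(.06,-.06,270);Y,X=np.meshgrid(y,x)
pts=c0+X[...,None]*px+Y[...,None]*py;p=proj(T,np.c_[pts.reshape(-1,2),np.full(X.size,.047)]).reshape(270,720,2).astype(np.float32)
g=cv2.remap(cv2.GaussianBlur(T['image'],(0,0),.6),p[...,0],p[...,1],cv2.INTER_CUBIC)
S=load('scene') if 0 else snap('scene');p=proj(S,np.c_[pts.reshape(-1,2),np.full(X.size,.047)]).reshape(270,720,2).astype(np.float32)
g2=cv2.remap(S['image'],p[...,0],p[...,1],cv2.INTER_CUBIC)
o=[cv2.createCLAHE(6,(4,8)).apply(i[:,:,0]) for i in(g,g2)]
cv2.imwrite('pics/dies.png',np.vstack(o))
E
```

```text
((520.45263671875, 266.9994201660156), (99.917724609375, 295.90350341796875), 84.6796875)
z brass 0.046030099924617374
```

View pics/dies.png

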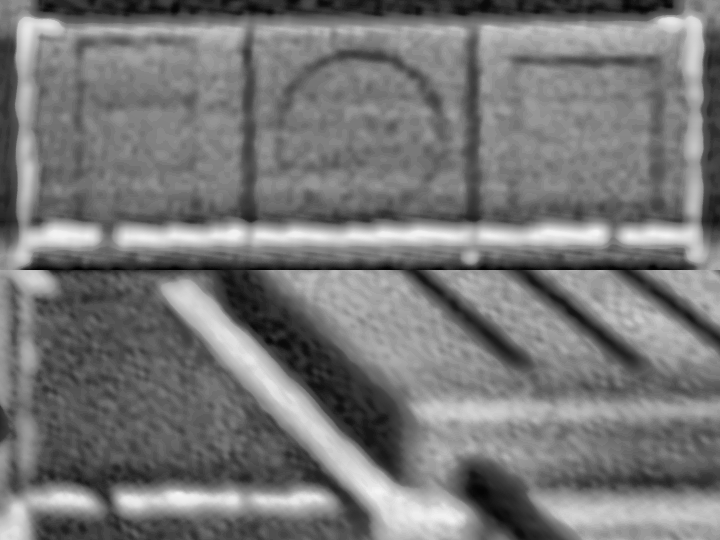

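Left to right (press y = -100, 0, +100) the order is oblong, round, square, centred at about (0.5205, 0.267) with the press x axis at 84.8°. Next I pick up the disc.

```bash
python3 -c "
from h import *
to((.463,-.097,.04,-95),(.463,-.097,-.004,-95))"
```

```text
t 9.1 tcp [ 0.4624 -0.119   0.3181] yaw -95.94 q6 -1.738 F [0.7 1.4 0.7] gap 84.9
[-0.0186, 0.0012, 0.3715] -0.0052
[-0.0169, 0.001, 0.4301] -0.0052
```

Emit:
send_rows:
  moves:
    - [[-0.0186,0.0012,0.08,-0.0052,-1],[-0.0186,0.0012,0.16,-0.0052,-1],[-0.0186,0.0012,0.24,-0.0052,-1],[-0.0186,0.0012,0.32,-0.0052,-1],[-0.0186,0.0012,0.37,-0.0052,-1],[-0.0178,0.0011,0.4,-0.0052,-1],[-0.0169,0.001,0.43,-0.0052,-1],[-0.0169,0.001,0.43,-0.0052,-1],[-0.0169,0.001,0.43,-0.0052,-1],[-0.0169,0.001,0.43,-0.0052,0.2]]
  grip_force: 40

```text
t: 10.35
tool_pos: [0.4655, -0.0924, -0.0022]
tcp_rot: [-0.677, 0.736, 0.01, 0.011]
ft_force: [-0.2, -0.2, 0.1]
finger_gap: 0.819
gripper_force: 0.1
```

```bash
python3 -c "
from h import *
to((.463,-.097,-.004,-95))"
```

```text
t 10.35 tcp [ 0.4655 -0.0924 -0.0022] yaw -94.79 q6 -1.704 F [-0.2 -0.2  0.1] gap 69.6
[0.0065, 0.0029, 0.0022] 0.0012
```

Emit:
send_rows:
  moves:
    - [[0,0,0,0,-1],[0,0,0,0,-1],[0.0065,0.0025,0.001,0,-1],[0.0065,0.0025,0.001,0,-1],[0.0065,0.0025,0.001,0,1],[0.0065,0.0025,0.001,0,1],[0.0065,0.0025,0.001,0,1],[0.0065,0.0025,0.001,0,1],[0.0065,0.0025,0.001,0,1],[0.0065,0.0025,0.001,0,1]]
  grip_force: 40

```text
t: 11.6
tool_pos: [0.4624, -0.0972, -0.0038]
tcp_rot: [-0.677, 0.736, 0.011, 0.01]
ft_force: [-1.3, -0.8, 5.5]
finger_gap: 0.773
gripper_force: 42.9
```

```bash
python3 -c "
from h import *
to((.463,-.097,-.004,-95))"
```

```text
t 11.6 tcp [ 0.4624 -0.0972 -0.0038] yaw -94.79 q6 -1.715 F [-1.3 -0.8  5.5] gap 65.7
[-0.0003, -0.0008, 0.0003] 0.0012
```

Disc is held, but the tips are at mat level. I'll regrip 3.5 mm higher so it can enter the recess, then lift.

Emit:
send_rows:
  moves:
    - [[0,0,0,0,-0.75],[0,0,-0.0047,0,-0.75],[0,0,-0.0047,0,-0.75],[0,0,-0.0047,0,1],[0,0,-0.0047,0,1],[0,0,-0.0047,0,1],[0,0,-0.0047,0,1],[0,0,-0.04,0,1],[0,0,-0.1,0,1],[0,0,-0.17,0,1]]
  grip_force: 50

```text
t: 12.85
tool_pos: [0.4612, -0.1006, 0.1239]
tcp_rot: [-0.677, 0.736, 0.012, 0.01]
ft_force: [0.7, 0.1, -0.4]
finger_gap: 0.758
gripper_force: 55.2
```

```bash
python3 -c "
from h import *
to((.5205,.2672,.13,-95),(.5205,.2672,.06,-95))"
```

```text
t 12.85 tcp [ 0.4612 -0.1006  0.1239] yaw -94.79 q6 -1.723 F [ 0.7  0.1 -0.4] gap 64.4
[-0.4953, -0.0379, 0.0066] 0.0012
[-0.4925, -0.0382, 0.0999] 0.0012
```

Emit:
send_rows:
  moves:
    - [[-0.08,-0.006,0.0,0,1],[-0.16,-0.012,0.005,0,1],[-0.24,-0.019,0.005,0,1],[-0.32,-0.025,0.006,0,1],[-0.4,-0.031,0.006,0.001,1],[-0.46,-0.036,0.03,0.001,1],[-0.4935,-0.038,0.06,0.001,1],[-0.4935,-0.038,0.06,0.001,1],[-0.4935,-0.038,0.06,0.001,1],[-0.4935,-0.038,0.06,0.001,1]]

```text
t: 14.1
tool_pos: [0.522, 0.2659, 0.0901]
tcp_rot: [-0.675, 0.737, 0.011, 0.011]
ft_force: [-0.9, 0.6, -0.5]
finger_gap: 0.76
gripper_force: 55.3
```

```bash
python3 - <<'E'
from h import *
to((.5205,.2672,.05,-95),(.5205,.2672,.0435,-95))
T=snap('top');S=snap('scene')
a=cv2.resize(T['image'][140:280,90:180,::-1],(386,600),interpolation=cv2.INTER_CUBIC)
p=proj(S,[[.52,.267,.09]])[0].astype(int);print(p)
b=cv2.resize(S['image'][p[1]-100:p[1]+60,max(p[0]-55,0):p[0]+55,::-1],(412,600),interpolation=cv2.INTER_CUBIC)
cv2.imwrite('pics/held.png',np.hstack([a,b]))
E
```

```text
t 14.1 tcp [0.522  0.2659 0.0901] yaw -95.04 q6 -1.026 F [-0.9  0.6 -0.5] gap 64.6
[0.0001, 0.002, 0.0535] -0.0002
[0.0003, 0.002, 0.0621] -0.0002
[373 244]
```

View pics/held.png

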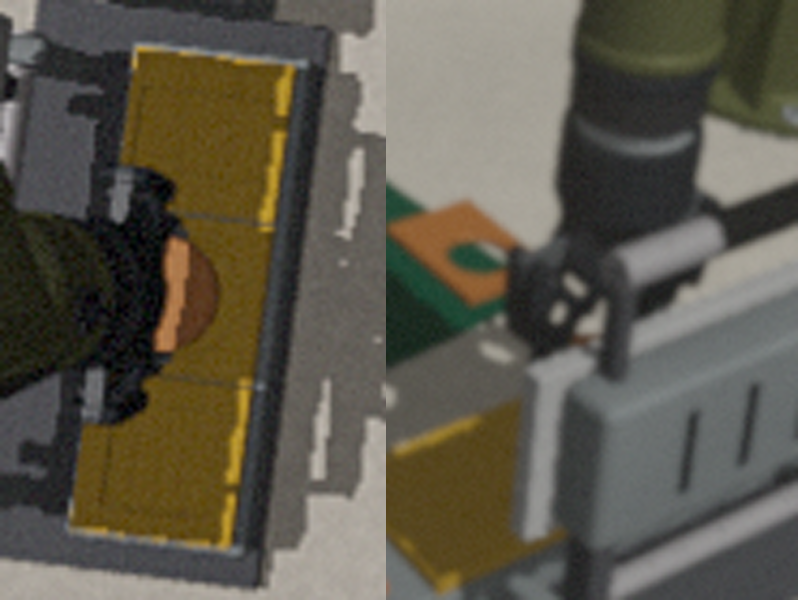

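The left half (top view) shows the disc's front arc ending at crop (220,290). The scene view is blocked by the lid. I'll fit that arc to check the held disc's position.

```bash
cat > held.py <<'E'
from h import *
from scipy.optimize import least_squares
def arc_fit(T,zt,roi=(125,190,150,230),r=.034):
    hsv=cv2.cvtColor(T['image'],cv2.COLOR_RGB2HSV);m=cv2.inRange(hsv,(4,90,60),(15,230,255));k=np.zeros_like(m);x0,y0,x1,y1=roi;k[y0:y1,x0:x1]=m[y0:y1,x0:x1]
    ct=max(cv2.findContours(k,cv2.RETR_EXTERNAL,cv2.CHAIN_APPROX_NONE)[0],key=cv2.contourArea)[:,0]
    # rightmost point per row
    P=np.array([[ct[ct[:,1]==v,0].max()+.5,v] for v in np.unique(ct[:,1])])[2:-2]
    W=onz(T,P,zt)[:,:2]
    s=least_squares(lambda c:np.hypot(*(W-c).T)-r,W.mean(0)+[0,.03]);print(len(P),cv2.contourArea(ct),'centre',s.x.round(4),'rms',np.sqrt(np.mean(s.fun**2)).round(5))
if __name__=='__main__':
    arc_fit(load('top'),.101); arc_fit(load('top'),.096)
E
python3 held.py; python3 -c "
from h import *;to((.522,.2659,.0901,-95))"
```

```text
24 241.0 centre [0.5218 0.2657] rms 0.0009
24 241.0 centre [0.5217 0.267 ] rms 0.0009
t 14.2 tcp [0.522  0.266  0.0901] yaw -95.04 q6 -1.026 F [-1.  -0.5 -0.5] gap 63.9
[0.0002, 0.0, 0.0] -0.0002
```

Emit:
send_rows:
  moves:
    - [[0,0.0026,0.02,0,1],[-0.0005,0.0026,0.04,0,1],[-0.0005,0.0026,0.05,0,1],[-0.0005,0.0026,0.055,0,1],[-0.0005,0.0026,0.057,0,1],[-0.0005,0.0026,0.059,0,1],[-0.0005,0.0026,0.061,0,1],[-0.0005,0.0026,0.062,0,1],[-0.0005,0.0026,0.062,0,1],[-0.0005,0.0026,0.062,0,1]]

```text
t: 15.45
tool_pos: [0.5199, 0.2688, 0.0434]
tcp_rot: [-0.676, 0.737, 0.011, 0.011]
ft_force: [-2.3, -0.5, 5.5]
finger_gap: 0.754
gripper_force: 56.1
```

```bash
python3 -c "
from h import *;to((.520,.2675,.0435,-95))"
```

```text
t 15.45 tcp [0.5199 0.2688 0.0434] yaw -94.96 q6 -1.022 F [-2.3 -0.5  5.5] gap 64.1
[0.0018, -0.0003, -0.0002] 0.0002
```

Emit:
send_rows:
  moves:
    - [[0.0016,0,0,0,1],[0.0016,0,0,0,1],[0.0016,0,0,0,-0.7],[0.0016,0,0,0,-0.75],[0.0016,0,0,0,-0.75],[0.0016,0,-0.01,0,-0.75],[0.0016,0,-0.06,0,-0.75],[0.08,0,-0.12,0,-0.75],[0.16,0,-0.15,0,-0.75],[0.24,0,-0.15,0,-0.75]]

```text
t: 16.7
tool_pos: [0.5063, 0.0944, 0.1523]
tcp_rot: [-0.676, 0.736, 0.009, 0.012]
ft_force: [1.0, -0.2, 0.7]
finger_gap: 0.875
gripper_force: 0.0
```

```bash
cat > seat.py <<'E'
from h import *
def seats(T,zt=.053,roi=(95,140,172,275)):
    hsv=cv2.cvtColor(T['image'],cv2.COLOR_RGB2HSV);m=cv2.inRange(hsv,(3,80,50),(14,255,255));k=np.zeros_like(m);x0,y0,x1,y1=roi;k[y0:y1,x0:x1]=m[y0:y1,x0:x1];k=cv2.morphologyEx(k,cv2.MORPH_OPEN,np.ones((3,3)))
    Q=cloud(T)
    for ct in cv2.findContours(k,cv2.RETR_EXTERNAL,cv2.CHAIN_APPROX_NONE)[0]:
        if cv2.contourArea(ct)<100: continue
        mm=np.zeros_like(k);cv2.drawContours(mm,[ct],-1,255,-1);mm=cv2.erode(mm,np.ones((3,3)));q=Q[mm>0]
        s=np.linalg.lstsq(np.c_[q[:,:2]-q[:,:2].mean(0),np.ones(len(q))],q[:,2],rcond=None)[0]
        W=onz(T,ct[:,0],zt)[:,:2];(cx,cy),wh,a=cv2.minAreaRect((W*1000).astype(np.float32));M=cv2.moments((W*1000).astype(np.float32))
        print('px',ct[:,0].mean(0).round(),'rect',round(cx,1),round(cy,1),np.round(wh,1),round(a,1),'cent',round(M['m10']/M['m00'],1),round(M['m01']/M['m00'],1),'ztop',q[:,2].mean().round(4),'slope',s[:2].round(3))
if __name__=='__main__':
    T=snap('top');seats(T)
E
python3 seat.py; python3 blanks.py; python3 -c "
from h import *;to((.521,.035,.15,-128),(.521,.035,.15,52))"
```

```text
px [216. 254.] rect 404.6 46.6 100.9 74.6 ang 84.7 cent 404.8 46.7 area 7020 z 0.0061
px [222. 211.] rect 520.8 35.0 60.9 62.0 ang 51.9 cent 520.8 35.1 area 3503 z 0.0108
px [241. 167.] rect 642.2 -14.5 47.4 81.1 ang 83.8 cent 642.1 -14.5 area 3515 z 0.0108
px [309. 180.] rect 611.3 -178.9 172.5 98.3 ang 1.2 cent 603.3 -190.8 area 8428 z 0.0647
t 16.75 tcp [0.5043 0.0872 0.1514] yaw -95.24 q6 -1.323 F [-2.1 -6.4  0.4] gap 74.3
[0.0673, -0.0285, 0.0002] 0.182
[0.0673, -0.0285, 0.0002] -0.818
```

```bash
python3 - <<'E'
from h import *
T=load('top') if 0 else snap('top')
cv2.imwrite('pics/seat1.png',cv2.resize(T['image'][130:280,70:190,::-1],(480,600),interpolation=cv2.INTER_CUBIC))
p=proj(T,[[.52,.2675,.053]])[0].astype(int);print(p,cv2.cvtColor(T['image'],cv2.COLOR_RGB2HSV)[p[1]-14:p[1]+15:4,p[0]],cloud(T)[p[1]-8:p[1]+9:4,p[0]-8:p[0]+9:4,2].round(4))
E
```

```text
[131 208] [[29 85 66]
 [30 89 72]
 [31 94 81]
 [28 88 84]
 [30 91 92]
 [30 98 91]
 [28 93 90]
 [32 74 97]] [[0.6443 0.6459 0.6462 0.6472 0.6473]
 [0.6508 0.6514 0.6519 0.6523 0.6516]
 [0.6525 0.6519 0.6545 0.6543 0.6551]
 [0.6555 0.6586 0.6565 0.6573 0.657 ]
 [0.6583 0.6574 0.6591 0.658  0.6584]]
```

View pics/seat1.png

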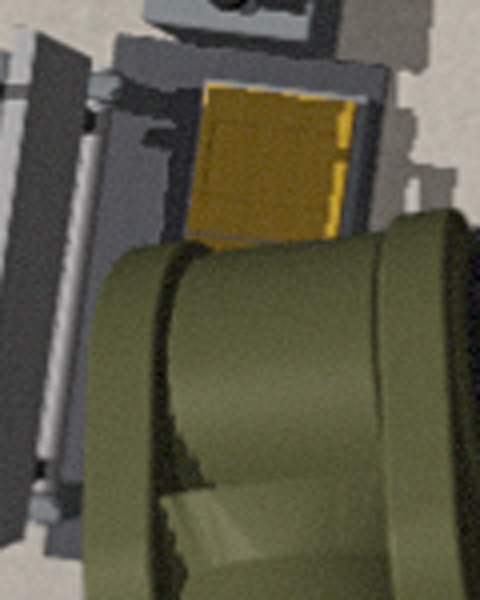

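The arm's elbow hides the die, so I'll check the disc from the next pose. Going to the square.

Emit:
send_rows:
  moves:
    - [[0.0673,-0.0285,0.0,0.05,-1],[0.0673,-0.0285,0.0,0.1,-1],[0.0673,-0.0285,0.0,0.15,-1],[0.0673,-0.0285,0.03,0.182,-1],[0.0673,-0.0285,0.06,0.182,-1],[0.0673,-0.0285,0.1,0.182,-1],[0.0673,-0.0285,0.12,0.182,-1],[0.0673,-0.0285,0.12,0.182,-1],[0.0673,-0.0285,0.12,0.182,-1],[0.0673,-0.0285,0.12,0.182,-1]]

```text
t: 18.05
tool_pos: [0.5228, 0.0461, 0.0591]
tcp_rot: [-0.441, 0.898, 0.013, 0.008]
ft_force: [0.4, -0.5, 0.3]
finger_gap: 0.999
gripper_force: 0.0
```

```bash
python3 seat.py; python3 -c "
from h import *;to((.5208,.035,.02,-128),(.5208,.035,.001,-128))"
```

```text
px [129. 208.] rect 522.4 272.1 [54.1 57.2] 15.1 cent 524.4 271.1 ztop 0.0614 slope [-0.522 -2.774]
t 18.1 tcp [0.5227 0.0461 0.059 ] yaw -127.74 q6 -0.843 F [-0.6  0.6 -0.3] gap 84.9
[0.0145, -0.0079, 0.0516] 0.0015
[0.0151, -0.0083, 0.0769] 0.0015
```

Emit:
send_rows:
  moves:
    - [[0.0145,-0.0079,0.0,0.0015,-1],[0.0145,-0.0079,0.03,0.0015,-1],[0.0148,-0.008,0.055,0.0015,-1],[0.0151,-0.0083,0.077,0.0015,-1],[0.0151,-0.0083,0.077,0.0015,-1],[0.0151,-0.0083,0.077,0.0015,1],[0.0151,-0.0083,0.077,0.0015,1],[0.0151,-0.0083,0.077,0.0015,1],[0.0151,-0.0083,0.077,0.0015,1],[0.0151,-0.0083,0.077,0.0015,1]]

```text
t: 19.35
tool_pos: [0.5207, 0.0349, 0.0013]
tcp_rot: [-0.438, 0.899, 0.013, 0.008]
ft_force: [-1.1, -1.1, 5.6]
finger_gap: 0.678
gripper_force: 52.5
```

```bash
python3 -c "
from h import *;to((.5208,.035,.12,-95.2),(.5208,.035,.001,-128))"
```

```text
t 19.35 tcp [0.5207 0.0349 0.0013] yaw -128.0 q6 -0.859 F [-1.1 -1.1  5.6] gap 57.7
[-0.0041, 0.0026, -0.1582] -0.1822
[-0.0001, 0.0, 0.0003] -0.0
```

```bash
python3 -c "
from h import *;to((.5208,.035,.12,-95.2),(.47,.155,.12,-95.2),(.4207,.2765,.10,-95.2))"
```

```text
t 19.35 tcp [0.5207 0.0349 0.0013] yaw -128.0 q6 -0.859 F [-1.1 -1.1  5.6] gap 57.7
[-0.0041, 0.0026, -0.1582] -0.1822
[-0.0884, 0.1544, -0.1537] -0.1822
[-0.1749, 0.3055, -0.1224] -0.1822
```

Emit:
send_rows:
  moves:
    - [[-0.001,0.001,-0.04,0,1],[-0.002,0.002,-0.1,-0.04,1],[-0.0041,0.0026,-0.158,-0.1,1],[-0.044,0.07,-0.156,-0.15,1],[-0.0884,0.1544,-0.154,-0.1822,1],[-0.13,0.23,-0.14,-0.1822,1],[-0.1749,0.3055,-0.1224,-0.1822,1],[-0.1749,0.3055,-0.1224,-0.1822,1],[-0.1749,0.3055,-0.1224,-0.1822,1],[-0.1749,0.3055,-0.1224,-0.1822,1]]

```text
t: 20.6
tool_pos: [0.4207, 0.2756, 0.0993]
tcp_rot: [-0.674, 0.739, 0.01, 0.01]
ft_force: [-0.3, -0.3, -0.2]
finger_gap: 0.673
gripper_force: 54.0
```

```bash
python3 - <<'E'
from h import *
import seat
T=snap('top');seat.seats(T)
to((.4207,.2765,.06,-95.2),(.4207,.2765,.0445,-95.2))
E
```

```text
px [126. 250.] rect 413.7 278.6 [34.9 61.1] 86.1 cent 415.9 276.5 ztop 0.1086 slope [ 0.026 -0.056]
px [136. 212.] rect 511.5 254.1 [36.4 32.8] 26.6 cent 510.7 255.2 ztop 0.0534 slope [ 0.019 -0.031]
t 20.65 tcp [0.4208 0.2754 0.0993] yaw -95.31 q6 -0.915 F [-0.3  0.1 -0.5] gap 57.5
[0.0001, 0.0002, 0.0524] -0.0006
[0.0007, 0.0001, 0.073] -0.0006
```

Disc top is at 0.0534, so it is seated. Now I lower the square and release it.

Emit:
send_rows:
  moves:
    - [[0,0.0002,0.03,-0.0006,1],[0.0002,0.0002,0.052,-0.0006,1],[0.0003,0.0002,0.062,-0.0006,1],[0.0005,0.0001,0.067,-0.0006,1],[0.0007,0.0001,0.071,-0.0006,1],[0.0007,0.0001,0.0735,-0.0006,1],[0.0007,0.0001,0.0735,-0.0006,1],[0.0007,0.0001,0.0735,-0.0006,1],[0.0007,0.0001,0.0735,-0.0006,1],[0.0007,0.0001,0.0735,-0.0006,1]]

```text
t: 21.9
tool_pos: [0.4203, 0.2778, 0.0447]
tcp_rot: [-0.675, 0.738, 0.01, 0.011]
ft_force: [-0.5, -1.9, 5.8]
finger_gap: 0.669
gripper_force: 54.7
```

```bash
python3 - <<'E'
from h import *
to((.4207,.2765,.0445,-95.2),(.4207,.2765,.15,-95.2),(.642,-.0146,.15,173.8))
E
```

```text
t 21.9 tcp [0.4203 0.2778 0.0447] yaw -95.08 q6 -0.914 F [-0.5 -1.9  5.8] gap 56.9
[0.0016, -0.0006, 0.0002] 0.0006
[-0.0026, -0.0005, -0.1404] 0.0006
[0.3577, -0.3288, -0.1515] 0.5062
```

Emit:
send_rows:
  moves:
    - [[0.0014,-0.0004,0,0,1],[0.0014,-0.0004,0,0,1],[0.0014,-0.0004,0,0,-0.6],[0.0014,-0.0004,0,0,-0.6],[0.0014,-0.0004,-0.01,0,-0.6],[0.0,0,-0.06,0,-0.6],[0.02,-0.02,-0.14,0.05,-0.6],[0.1,-0.08,-0.15,0.15,-0.4],[0.2,-0.17,-0.15,0.25,-0.4],[0.3,-0.26,-0.15,0.35,-0.4]]

```text
t: 23.15
tool_pos: [0.5415, 0.1036, 0.1519]
tcp_rot: [-0.369, 0.929, 0.014, 0.007]
ft_force: [-0.1, 0.9, 0.4]
finger_gap: 0.702
gripper_force: 0.0
```

```bash
python3 blanks.py; python3 - <<'E'
from h import *
to((.642,-.0146,.06,173.8))
E
```

```text
px [227. 256.] rect 402.4 17.8 38.1 67.6 ang 87.8 cent 400.5 17.0 area 1220 z 0.007
px [241. 167.] rect 642.3 -14.2 47.7 81.2 ang 84.0 cent 642.3 -14.5 area 3516 z 0.0107
px [309. 182.] rect 611.8 -218.6 120.6 148.8 ang 56.0 cent 605.5 -193.0 area 9003 z 0.0657
t 23.15 tcp [0.5415 0.1036 0.1519] yaw -136.66 q6 -0.585 F [-0.1  0.9  0.4] gap 59.6
[0.0135, -0.209, 0.1181] 0.2752
```

Emit:
send_rows:
  moves:
    - [[0.0135,-0.08,0.0,0.06,-0.4],[0.0135,-0.15,0.0,0.12,-0.4],[0.0135,-0.209,0.03,0.18,-0.4],[0.0135,-0.209,0.06,0.24,-0.4],[0.0135,-0.209,0.09,0.2752,-0.4],[0.0135,-0.209,0.118,0.2752,-0.4],[0.0135,-0.209,0.118,0.2752,-0.4],[0.0135,-0.209,0.118,0.2752,-0.4],[0.0135,-0.209,0.118,0.2752,-0.4],[0.0135,-0.209,0.118,0.2752,-0.4]]

```text
t: 24.4
tool_pos: [0.6419, -0.0125, 0.0599]
tcp_rot: [0.051, 0.999, 0.015, 0.0]
ft_force: [-0.1, 0.1, -0.2]
finger_gap: 0.699
gripper_force: 0.0
```

```bash
python3 - <<'E'
from h import *
import seat,blanks
T=snap('top');seat.seats(T);blanks.blanks(T)
to((.6422,-.0146,.02,173.9),(.6422,-.0146,.0025,173.9))
E
```

```text
px [133. 246.] rect 422.3 261.3 [27.6 51.5] 81.1 cent 419.1 260.1 ztop 0.0535 slope [-0.061 -0.073]
px [120. 245.] rect 421.9 290.4 [30.1 55.5] 83.1 cent 422.0 293.4 ztop 0.0534 slope [-0.005 -0.02 ]
px [132. 208.] rect 519.3 267.3 [62.7 60.3] 2.5 cent 517.7 268.4 ztop 0.0596 slope [ 0.196 -2.293]
px [308. 184.] rect 605.3 -213.0 120.6 129.9 ang 57.0 cent 601.3 -192.3 area 9098 z 0.0647
t 24.45 tcp [ 0.6417 -0.0125  0.0597] yaw 174.15 q6 0.067 F [-0.3 -0.2  0.1] gap 59.2
[-0.001, -0.0043, 0.0528] 0.0014
[-0.001, -0.005, 0.0761] 0.0014
```

Emit:
send_rows:
  moves:
    - [[-0.001,-0.0043,0.0,0.0014,-0.4],[-0.001,-0.0043,0.03,0.0014,-0.4],[-0.001,-0.0046,0.055,0.0014,-0.4],[-0.001,-0.005,0.076,0.0014,-0.4],[-0.001,-0.005,0.076,0.0014,-0.4],[-0.001,-0.005,0.076,0.0014,1],[-0.001,-0.005,0.076,0.0014,1],[-0.001,-0.005,0.076,0.0014,1],[-0.001,-0.005,0.076,0.0014,1],[-0.001,-0.005,0.076,0.0014,1]]

```text
t: 25.7
tool_pos: [0.6421, -0.0146, 0.0024]
tcp_rot: [0.053, 0.998, 0.015, 0.0]
ft_force: [-0.4, 0.7, 3.5]
finger_gap: 0.511
gripper_force: 51.3
```

```bash
python3 - <<'E'
from h import *
to((.642,-.0146,.13,173.9),(.63,.13,.13,264.8),(.6201,.258,.10,264.8))
E
```

```text
t 25.7 tcp [ 0.6421 -0.0146  0.0024] yaw 173.89 q6 0.068 F [-0.4  0.7  3.5] gap 43.4
[0.0004, 0.0051, -0.1701] -0.0
[0.0369, 0.195, -0.1644] -0.505
[0.0681, 0.362, -0.1193] -0.505
```

Emit:
send_rows:
  moves:
    - [[0.0,0.001,-0.04,0,1],[0.0,0.003,-0.1,-0.03,1],[0.0004,0.0051,-0.17,-0.08,1],[0.012,0.07,-0.168,-0.14,1],[0.025,0.135,-0.166,-0.2,1],[0.037,0.195,-0.164,-0.26,1],[0.05,0.265,-0.15,-0.32,1],[0.067,0.34,-0.13,-0.38,1],[0.0675,0.362,-0.12,-0.44,1],[0.0675,0.362,-0.1193,-0.505,1]]

```text
t: 26.95
tool_pos: [0.619, 0.2598, 0.0981]
tcp_rot: [-0.669, 0.743, 0.011, 0.009]
ft_force: [0.2, -0.3, -0.5]
finger_gap: 0.512
gripper_force: 51.2
```

Emit:
send_rows:
  moves:
    - [[0,0,0,0,1],[0,0,0,0,1],[0,0,0,0,1],[0,0,0,0,1],[0,0,0,0,1],[0,0,0,0,1],[0,0,0,0,1],[0,0,0,0,1],[0,0,0,0,1],[0,0,0,0,1]]

```text
t: 28.2
tool_pos: [0.6201, 0.258, 0.0994]
tcp_rot: [-0.666, 0.746, 0.011, 0.01]
ft_force: [-0.3, 0.1, -0.2]
finger_gap: 0.518
gripper_force: 51.1
```

```bash
python3 - <<'E'
from h import *
import seat
T=snap('top');
print('held');seat.seats(T,.108)
p=proj(T,[[.6197,.2582,.1]])[0].astype(int)
cv2.imwrite('pics/held2.png',cv2.resize(T['image'][p[1]-45:p[1]+105,p[0]-50:p[0]+60,::-1],(440,600),interpolation=cv2.INTER_CUBIC));print(p)
to((.6197,.2582,.06,264.8),(.6197,.2582,.0455,264.8))
E
```

```text
held
px [134. 209.] rect 521.2 244.5 [56.7 39.5] 1.8 cent 516.8 244.1 ztop 0.0535 slope [-0.009 -0.085]
[131 168]
t 28.25 tcp [0.6201 0.258  0.0994] yaw -96.51 q6 -1.076 F [-0.   0.1  0.1] gap 43.8
[0.0013, 0.0005, 0.0526] -0.0073
[0.0019, 0.0004, 0.0719] -0.0073
```

View pics/held2.png

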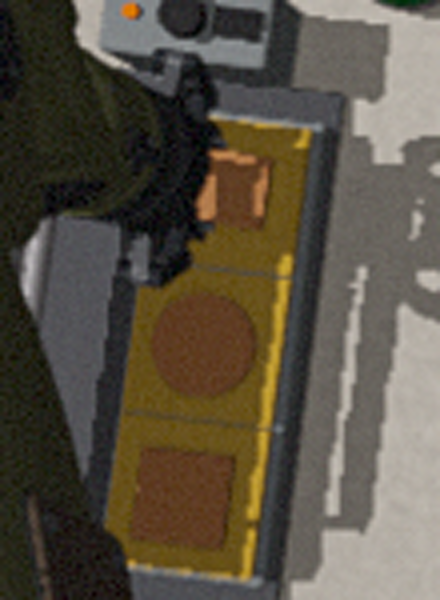

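The crop shows the disc (205,345) and square (183,495) seated, and the oblong (240,190) held over its die. Lowering it.

Emit:
send_rows:
  moves:
    - [[0.0013,0.0005,0.03,-0.0073,1],[0.0018,0.0005,0.052,-0.0073,1],[0.0024,0.0005,0.06,-0.0073,1],[0.003,0.0004,0.066,-0.0073,1],[0.0035,0.0004,0.07,-0.0073,1],[0.0035,0.0004,0.0725,-0.0073,1],[0.0035,0.0004,0.0725,-0.0073,1],[0.0035,0.0004,0.0725,-0.0073,1],[0.0035,0.0004,0.0725,-0.0073,1],[0.0035,0.0004,0.0725,-0.0073,1]]

```text
t: 29.5
tool_pos: [0.6202, 0.2577, 0.0461]
tcp_rot: [-0.674, 0.738, 0.011, 0.011]
ft_force: [-0.7, 2.6, 5.9]
finger_gap: 0.517
gripper_force: 51.8
```

```bash
python3 - <<'E'
from h import *
to((.6197,.2582,.0455,264.8),(.6197,.2582,.14,264.8),(.5,0,.28,175))
E
```

```text
t 29.5 tcp [0.6202 0.2577 0.0461] yaw -95.18 q6 -1.1 F [-0.7  2.6  5.9] gap 44.0
[-0.0005, 0.0007, 0.0008] 0.0001
[-0.0045, 0.0008, -0.1251] 0.0001
[0.3468, 0.1288, -0.3227] 0.499
```

Emit:
send_rows:
  moves:
    - [[-0.0005,0.0007,0,0,-0.4],[-0.0005,0.0007,0,0,-0.4],[-0.0005,0.0007,-0.01,0,-0.4],[-0.004,0.0008,-0.08,0.0,0.0],[0.03,0.01,-0.16,0.05,0.3],[0.1,0.035,-0.22,0.1,0.3],[0.18,0.065,-0.3,0.15,0.3],[0.26,0.09,-0.32,0.2,0.3],[0.34,0.12,-0.32,0.25,0.3],[0.42,0.14,-0.32,0.3,0.3]]

```text
t: 30.75
tool_pos: [0.4984, -0.0236, 0.2764]
tcp_rot: [-0.263, 0.965, 0.014, 0.005]
ft_force: [0.8, -0.9, 0.6]
finger_gap: 0.353
gripper_force: 0.0
```

```bash
python3 - <<'E'
from h import *
import seat
T=snap('top');seat.seats(T)
cv2.imwrite('pics/t3.png',cv2.resize(T['image'][140:280,90:180,::-1],(386,600),interpolation=cv2.INTER_CUBIC))
to((.528,.30,.36,175),(.528,.3615,.36,175))
E
```

```text
px [134. 204.] rect 532.5 258.8 [36.5 37. ] 1.8 cent 531.3 259.0 ztop 0.0538 slope [ 0.024 -0.008]
t 30.8 tcp [ 0.4954 -0.0297  0.2763] yaw -150.07 q6 -0.599 F [-2.9 -3.9 -0.2] gap 29.8
[-0.2584, 0.3614, -0.1009] 0.1941
[-0.2993, 0.4324, -0.0989] 0.1941
```

View pics/t3.png

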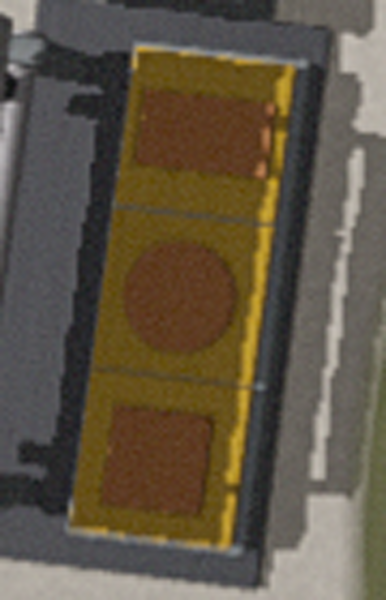

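All three blanks sit in their recesses: oblong (205,133), disc (180,297), square (157,460). I'll confirm heights by depth.

```bash
python3 - <<'E'
from h import *
T=load('top');Q=cloud(T).reshape(-1,3);O=np.array([.5205,.2672]);a=np.radians(84.8);px=np.array([np.cos(a),np.sin(a)]);py=np.array([-px[1],px[0]])
X=(Q[:,:2]-O)@px;Y=(Q[:,:2]-O)@py
for n,y0,hx,hy in(('obl',-.1,.034,.018),('disc',0,.02,.02),('sq',.1,.025,.025)):
    m=(abs(X)<hx)&(abs(Y-y0)<hy)&(abs(Q[:,2]-.05)<.02);s=np.linalg.lstsq(np.c_[X[m],Y[m]-y0,np.ones(m.sum())],Q[m,2],rcond=None)[0];print(n,m.sum(),s.round(4))
m=(abs(X)<.045)&(abs(abs(Y)-.05)<.004)&(abs(Q[:,2]-.05)<.02);print('plate',np.median(Q[m,2]))
to((.528,.30,.36,175),(.528,.3615,.36,175))
E
```

```text
obl 355 [0.0001 0.0038 0.0538]
disc 235 [-0.0077 -0.0018  0.0536]
sq 366 [0.0037 0.0056 0.0536]
plate 0.04723890263913866
t 30.8 tcp [ 0.4954 -0.0297  0.2763] yaw -150.07 q6 -0.599 F [-2.9 -3.9 -0.2] gap 29.8
[-0.2584, 0.3614, -0.1009] 0.1941
[-0.2993, 0.4324, -0.0989] 0.1941
```

Emit:
send_rows:
  moves:
    - [[-0.02,0.03,-0.1,0.05,0.3],[-0.06,0.09,-0.1,0.1,0.3],[-0.11,0.16,-0.1,0.15,0.3],[-0.16,0.23,-0.1,0.1941,0.3],[-0.21,0.3,-0.1,0.1941,0.3],[-0.2584,0.36,-0.1,0.1941,0.3],[-0.2993,0.4324,-0.099,0.1941,0.3],[-0.2993,0.4324,-0.099,0.1941,0.3],[-0.2993,0.4324,-0.099,0.1941,0.3],[-0.2993,0.4324,-0.099,0.1941,0.3]]

```text
t: 32.05
tool_pos: [0.5258, 0.3678, 0.3613]
tcp_rot: [0.037, 0.999, 0.015, -0.0]
ft_force: [0.1, 0.1, 0.4]
finger_gap: 0.352
gripper_force: 0.0
```

```bash
python3 - <<'E'
from h import *
g=grip(1.475);print(g)
L=[]
for j in (1.475,1.3,1.15,1.0,.85,.7,.58,.46,.35):
    t=grip(j);o=-.005 if j<1.4 else 0;L.append((t[0]+o*PX[0]-.0015,t[1]+o*PX[1],t[2]-.022,175))
to((L[0][0],L[0][1],.32,175),*L)
E
```

```text
[0.52907477 0.36642987 0.2799683 ]
t 32.05 tcp [0.5258 0.3678 0.3613] yaw 175.79 q6 0.672 F [0.1 0.1 0.4] gap 29.9
[-0.0026, -0.0033, 0.055] 0.0044
[-0.0027, -0.0058, 0.1377] 0.0044
[-0.0019, -0.0623, 0.1428] 0.0044
[-0.0013, -0.1037, 0.1543] 0.0044
[-0.0008, -0.143, 0.1718] 0.0044
[-0.0004, -0.1792, 0.195] 0.0044
[0.0, -0.2116, 0.2234] 0.0044
[0.0003, -0.2342, 0.2493] 0.0044
[0.0005, -0.2535, 0.2778] 0.0044
[0.0007, -0.2681, 0.3058] 0.0044
```

Emit:
send_rows:
  moves:
    - [[-0.0026,-0.0033,0.055,0.0044,0.3],[-0.0027,-0.0058,0.11,0.0044,0.3],[-0.0027,-0.0058,0.1377,0.0044,0.3],[-0.0019,-0.0623,0.1428,0.0044,0.3],[-0.0013,-0.1037,0.1543,0.0044,0.3],[-0.0008,-0.143,0.1718,0.0044,0.3],[-0.0004,-0.1792,0.195,0.0044,0.3],[0,-0.2116,0.2234,0.0044,0.3],[0.0003,-0.2342,0.2493,0.0044,0.3],[0.0005,-0.2535,0.2778,0.0044,0.3]]

```text
t: 33.3
tool_pos: [0.5126, 0.1853, 0.1479]
tcp_rot: [0.044, 0.999, 0.017, 0.001]
ft_force: [2.6, 6.4, 0.4]
finger_gap: 0.35
gripper_force: 3.5
```

```bash
python3 - <<'E'
from h import *
to((grip(.35)[0]-.0015,grip(.35)[1]-.005,grip(.35)[2]-.022,175))
T=snap('top');Q=cloud(T);P=Q[(Q[...,2]>.11)&(Q[...,2]<.31)&(Q[...,1]>.12)&(Q[...,1]<.26)&((abs(Q[...,0]-.44)<.02)|(abs(Q[...,0]-.62)<.02))]
for s in(P[:,0]<.5),(P[:,0]>.5): 
    p=np.median(P[s],0);r=p[:2]-H;print(len(P[s]),p.round(4),(r@PX).round(4),(r@PY).round(4),p[2]-.075)
E
```

```text
t 33.3 tcp [0.5126 0.1853 0.1479] yaw 174.96 q6 0.417 F [2.6 6.4 0.4] gap 29.8
[0.0006, -0.0159, 0.0285] -0.0002
202 [0.436  0.1952 0.1737] -0.1893 0.0778 0.09874481515395396
498 [0.6197 0.2299 0.1575] -0.1387 -0.1021 0.08248429874283698
```

```bash
python3 - <<'E'
from h import *
t=lambda j,dz=.01:(grip(j)[0],grip(j)[1],grip(j)[2]+dz,None)
to((.5126,.1853,.21,None),t(.44,.02),t(.35),t(.25),t(.15),t(.05),t(0),t(0,.004))
E
```

```text
t 33.35 tcp [0.5112 0.1836 0.1449] yaw 174.91 q6 0.416 F [ 2.4  2.8 -3.6] gap 29.8
[-0.0015, 0.0051, -0.0867] 0
[-0.0024, 0.007, -0.0541] 0
[-0.0025, -0.0051, -0.0178] 0
[-0.0026, -0.0157, 0.0089] 0
[-0.0027, -0.0236, 0.0365] 0
[-0.0027, -0.0286, 0.0647] 0
[-0.0028, -0.0301, 0.079] 0
[-0.0028, -0.0304, 0.087] 0
```

Emit:
send_rows:
  moves:
    - [[-0.0015,0.0051,-0.08,0,0.3],[-0.0015,0.0051,-0.0867,0,1],[-0.0015,0.0051,-0.0867,0,1],[-0.0015,0.0051,-0.0867,0,1],[-0.0024,0.007,-0.0541,0,1],[-0.0025,-0.0051,-0.0178,0,1],[-0.0026,-0.0157,0.0089,0,1],[-0.0027,-0.0236,0.0365,0,1],[-0.0027,-0.0286,0.0647,0,1],[-0.0028,-0.0301,0.079,0,1]]
  grip_force: 30

```text
t: 34.6
tool_pos: [0.5106, 0.164, 0.0853]
tcp_rot: [0.043, 0.999, 0.014, -0.001]
ft_force: [0.3, -1.6, 3.2]
finger_gap: -0.001
gripper_force: 1.4
```

```bash
python3 - <<'E'
from h import *
to((grip(0)[0],grip(0)[1],.085,None),(grip(0)[0],grip(0)[1],.081,None))
E
```

```text
t 34.6 tcp [0.5106 0.164  0.0853] yaw 175.04 q6 0.38 F [ 0.3 -1.6  3.2] gap -0.1
[-0.001, -0.0015, 0.0003] 0
[-0.001, -0.0016, 0.0056] 0
```

Now press down a little and hold for over two seconds.

Emit:
send_rows:
  moves:
    - [[0,-0.0005,0.003,0,1],[0,-0.0005,0.0055,0,1],[0,-0.0005,0.007,0,1],[0,-0.0005,0.007,0,1],[0,-0.0005,0.007,0,1],[0,-0.0005,0.007,0,1],[0,-0.0005,0.007,0,1],[0,-0.0005,0.007,0,1],[0,-0.0005,0.007,0,1],[0,-0.0005,0.007,0,1]]

```text
t: 35.85
tool_pos: [0.5108, 0.1641, 0.0845]
tcp_rot: [0.043, 0.999, 0.014, -0.001]
ft_force: [-12.9, -7.0, 32.0]
finger_gap: 0.002
gripper_force: 16.1
```

Emit:
send_rows:
  moves:
    - [[0,0,0,0,1],[0,0,0,0,1],[0,0,0,0,1],[0,0,0,0,1],[0,0,0,0,1],[0,0,0,0,1],[0,0,0,0,1],[0,0,0,0,1],[0,0,0,0,1],[0,0,0,0,1]]

```text
t: 37.1
tool_pos: [0.5108, 0.1641, 0.0845]
tcp_rot: [0.043, 0.999, 0.014, -0.001]
ft_force: [-11.7, -7.2, 31.5]
finger_gap: -0.002
gripper_force: 16.1
```

```bash
python3 - <<'E'
from h import *
to((grip(0)[0],grip(0)[1],.085,None))
T=snap('top');Q=cloud(T);P=Q[(Q[...,2]>.06)&(Q[...,2]<.12)&(Q[...,1]>.13)&(Q[...,1]<.19)&((abs(Q[...,0]-.43)<.02)|(abs(Q[...,0]-.60)<.02))]
for s in(P[:,0]<.5),(P[:,0]>.5): print(s.sum(),np.median(P[s],0).round(4),np.percentile(P[s][:,2],90))
E
```

```text
t 37.1 tcp [0.5108 0.1641 0.0845] yaw 175.07 q6 0.38 F [-11.7  -7.2  31.5] gap -0.2
[-0.0007, -0.0016, -0.0007] 0
130 [0.4305 0.1675 0.084 ] 0.08684954603811908
135 [0.6013 0.1533 0.0837] 0.08670330786615454
```

Handle top is at 0.084–0.085, so the press was fully shut with a 32 N stop for about 2.5 s. Next I reopen it.

```bash
python3 - <<'E'
from h import *
to((.511,.163,.15,175),(.511,.163,.055,175))
E
```

```text
t 37.15 tcp [0.5108 0.1641 0.0845] yaw 175.07 q6 0.38 F [-11.7  -7.9  32. ] gap 0.4
[-0.0002, 0.0011, -0.0874] 0.0004
[-0.0005, -0.0026, 0.0392] 0.0004
```

Emit:
send_rows:
  moves:
    - [[0,0.001,-0.06,0,1],[0,0.001,-0.09,0,0.3],[0,0.001,-0.09,0,0.3],[0,0.001,-0.09,0,0.3],[0,0,-0.03,0,0.3],[0,-0.002,0.03,0,0.3],[0,-0.002,0.0325,0,0.3],[0,-0.002,0.0325,0,1],[0,-0.002,0.0325,0,1],[0,-0.002,0.0325,0,1]]
  grip_force: 60

```text
t: 38.4
tool_pos: [0.5095, 0.1658, 0.0572]
tcp_rot: [0.042, 0.999, 0.017, -0.003]
ft_force: [-4.2, 6.9, -10.0]
finger_gap: 0.209
gripper_force: 58.7
```

```bash
python3 - <<'E'
from h import *
arc(0,[.05,.1,.18,.26,.34,.42,.5,.58,.66,.74])
E
```

```text
t 38.4 tcp [0.5095 0.1658 0.0572] F [ -4.2   6.9 -10. ] gap 17.7 pad 58.699888586997986 grasp pt [0.5096 0.1652 0.0762] grip model [0.5113 0.1628 0.075 ]
0.05 [0.0001, 0.0015, -0.0143]
0.1 [0.0002, 0.0037, -0.0284]
0.18 [0.0003, 0.0087, -0.0508]
0.26 [0.0004, 0.0155, -0.0728]
0.34 [0.0006, 0.024, -0.0941]
0.42 [0.0007, 0.0341, -0.1147]
0.5 [0.0008, 0.0459, -0.1344]
0.58 [0.0009, 0.0593, -0.153]
0.66 [0.0009, 0.074, -0.1706]
0.74 [0.001, 0.0902, -0.1869]
```

Emit:
send_rows:
  moves:
    - [[0,0.0035,-0.0143,0,1],[0,0.006,-0.0284,0,1],[0,0.0115,-0.0508,0,1],[0,0.0185,-0.0728,0,1],[0,0.027,-0.0941,0,1],[0,0.037,-0.1147,0,1],[0,0.049,-0.1344,0,1],[0,0.062,-0.153,0,1],[0,0.077,-0.1706,0,1],[0,0.093,-0.1869,0,1]]

```text
t: 39.65
tool_pos: [0.5149, 0.224, 0.2002]
tcp_rot: [0.044, 0.999, 0.009, -0.002]
ft_force: [-7.8, -15.5, -0.6]
finger_gap: 0.21
gripper_force: 58.5
```

```bash
python3 - <<'E'
from h import *
s=ctrl.sense();R=Ro.from_quat(s['tcp_rot']).as_matrix();g=s['tool_pos']-.019*R[:,2];d=g-np.r_[H,.065];print('R',np.hypot(d[:2]@PX,d[2]),'ang',np.arctan2(d[2],-d[:2]@PX)-.0465)
L=[]
for j in (.8,.9,1.0,1.1,1.2,1.3,1.4,1.5):
    t=grip(j);L.append((t[0]-.0015,t[1]+.0055,t[2]-.022,None))
to(*L)
E
```

```text
R 0.21797296603743763 ang 0.739471817986205
t 39.65 tcp [0.5149 0.224  0.2002] yaw 174.94 q6 0.488 F [ -7.8 -15.5  -0.6] gap 17.9
[0.0004, 0.022, -0.0049] 0
[0.0005, 0.0447, -0.0224] 0
[0.0006, 0.0691, -0.0375] 0
[0.0007, 0.0948, -0.0502] 0
[0.0008, 0.1217, -0.0602] 0
[0.0009, 0.1495, -0.0674] 0
[0.0009, 0.1778, -0.0719] 0
[0.0009, 0.2065, -0.0735] 0
```

Emit:
send_rows:
  moves:
    - [[0,-0.002,0.0,0,0.3],[0,-0.002,0.0,0,0.3],[0,0.018,-0.0049,0,0.3],[0,0.041,-0.0224,0,0.3],[0,0.066,-0.0375,0,0.3],[0,0.092,-0.0502,0,0.3],[0,0.119,-0.0602,0,0.3],[0,0.147,-0.0674,0,0.3],[0,0.175,-0.0719,0,0.3],[0,0.204,-0.0735,0,0.3]]

```text
t: 40.9
tool_pos: [0.532, 0.3792, 0.2609]
tcp_rot: [0.044, 0.999, 0.014, 0.001]
ft_force: [2.2, -7.0, 3.7]
finger_gap: 0.35
gripper_force: 3.2
```

```bash
python3 - <<'E'
from h import *
to((.53,.38,.34,175),(.48,-.02,.34,230))
T=snap('top');Q=cloud(T);P=Q[(Q[...,2]>.245)&(Q[...,2]<.31)&(Q[...,1]>.25)&(Q[...,1]<.43)&((abs(Q[...,0]-.44)<.02)|(abs(Q[...,0]-.62)<.02))]
for s in(P[:,0]<.5),(P[:,0]>.5): 
    p=np.median(P[s],0);r=p[:2]-H;print(len(P[s]),p.round(4),(r@PX).round(4),(r@PY).round(4),p[2]-.075)
E
```

```text
t 40.9 tcp [0.532  0.3792 0.2609] yaw 174.99 q6 0.697 F [ 2.2 -7.   3.7] gap 29.8
[0.0026, 0.0037, -0.1053] -0.0
[0.0224, -0.5332, -0.1204] -0.3056
231 [0.4397 0.377  0.2885] -0.0079 0.0899 0.21350876462152685
231 [0.6213 0.3593 0.2884] -0.0097 -0.0925 0.2134037441116819
```

Emit:
send_rows:
  moves:
    - [[0.002,-0.004,-0.02,0,0.3],[0.002,-0.004,-0.08,0,0.3],[0.002,-0.004,-0.12,0,0.3],[0.005,-0.06,-0.12,-0.06,0.0],[0.005,-0.12,-0.12,-0.12,-0.4],[0.005,-0.15,-0.1,-0.18,-0.75],[-0.002,-0.15,-0.05,-0.24,-0.75],[-0.002,-0.15,0.0,-0.3,-0.75],[-0.002,-0.15,0.05,-0.36,-0.75],[-0.002,-0.15,0.1,-0.42,-0.75]]

```text
t: 42.2
tool_pos: [0.5229, 0.2698, 0.1811]
tcp_rot: [-0.578, 0.816, 0.012, 0.01]
ft_force: [0.3, 0.6, -0.1]
finger_gap: 0.877
gripper_force: 0.0
```

```bash
python3 - <<'E'
from h import *
to((.52,.2676,.10,-95.2),(.52,.2676,.06,-95.2),(.52,.2676,.0438,-95.2))
T=load('top');Q=cloud(T)
P=Q[(Q[...,2]>.10)&(Q[...,2]<.18)&(Q[...,0]>.55)&(Q[...,1]<-.1)&(Q[...,1]>-.6)]
from scipy.cluster.hierarchy import fcluster,linkage
l=fcluster(linkage(P[::3,:2],'single'),.01,'distance')
for i in np.unique(l):
    p=P[::3][l==i]
    if len(p)>20: print('tall',len(p),p.min(0).round(3),p.max(0).round(3))
C=np.array([.552,-.2955]);uy=np.array([.558,.830]);ux=np.array([.830,-.558])
for y in(.1,0,-.1):print(y,C+y*uy)
E
```

```text
t 42.2 tcp [0.5229 0.2698 0.1811] yaw -109.41 q6 -0.771 F [ 0.3  0.6 -0.1] gap 74.5
[0.0073, 0.0017, 0.108] -0.0789
[0.0089, 0.0013, 0.1613] -0.0789
[0.0095, 0.0011, 0.1828] -0.0789
tall 134 [ 0.713 -0.364  0.1  ] [ 0.764 -0.314  0.164]
0.1 [ 0.6078 -0.2125]
0 [ 0.552  -0.2955]
-0.1 [ 0.4962 -0.3785]
```

Emit:
send_rows:
  moves:
    - [[0.0073,0.0017,0.05,-0.05,-0.75],[0.0073,0.0017,0.1,-0.0789,-0.75],[0.0089,0.0013,0.15,-0.0789,-0.75],[0.0089,0.0013,0.16,-0.0789,-0.75],[0.0089,0.0013,0.16,-0.0789,-0.75],[0.0089,0.0013,0.16,-0.0789,-0.75],[0.0089,0.0013,0.16,-0.0789,-0.75],[0.0089,0.0013,0.16,-0.0789,-0.75],[0.0089,0.0013,0.16,-0.0789,-0.75],[0.0089,0.0013,0.16,-0.0789,-0.75]]

```text
t: 43.45
tool_pos: [0.5195, 0.2678, 0.0607]
tcp_rot: [-0.672, 0.74, 0.011, 0.01]
ft_force: [0.4, 0.5, -0.1]
finger_gap: 0.875
gripper_force: 0.0
```

```bash
python3 - <<'E'
from h import *
to((.52,.2676,.0438,-95.2),(.52,.2676,.12,-95.2))
E
```

```text
t 43.45 tcp [0.5195 0.2678 0.0607] yaw -95.52 q6 -1.013 F [ 0.4  0.5 -0.1] gap 74.4
[0.0008, -0.0008, 0.0225] -0.0018
[-0.0022, -0.0006, -0.079] -0.0018
```

Emit:
send_rows:
  moves:
    - [[0.0006,-0.0008,0.015,-0.0018,-0.75],[0.0008,-0.0008,0.0225,-0.0018,-0.75],[0.0008,-0.0008,0.0225,-0.0018,-0.75],[0.0008,-0.0008,0.0225,-0.0018,1],[0.0008,-0.0008,0.0225,-0.0018,1],[0.0008,-0.0008,0.0225,-0.0018,1],[0.0008,-0.0008,0.0225,-0.0018,1],[0.0008,-0.0008,0.01,-0.0018,1],[-0.001,-0.0006,-0.03,-0.0018,1],[-0.002,-0.0006,-0.11,-0.0018,1]]
  grip_force: 50

```text
t: 44.7
tool_pos: [0.5183, 0.2659, 0.1422]
tcp_rot: [-0.674, 0.738, 0.011, 0.008]
ft_force: [0.7, 1.2, -0.8]
finger_gap: 0.753
gripper_force: 55.1
```

```bash
python3 - <<'E'
from h import *
to((.53,.0,.17,146),(.552,-.2955,.17,146),(.552,-.2955,.125,146))
E
```

```text
t 44.7 tcp [0.5183 0.2659 0.1422] yaw -95.2 q6 -1.021 F [ 0.7  1.2 -0.8] gap 64.0
[0.3505, -0.0474, -0.0469] 0.66
[0.7401, -0.1122, -0.0579] 0.66
[0.7417, -0.1126, 0.0021] 0.66
```

Emit:
send_rows:
  moves:
    - [[0.05,-0.007,-0.03,0.05,1],[0.12,-0.016,-0.046,0.1,1],[0.2,-0.027,-0.046,0.16,1],[0.28,-0.038,-0.046,0.22,1],[0.35,-0.047,-0.047,0.28,1],[0.43,-0.06,-0.05,0.34,1],[0.5,-0.07,-0.052,0.4,1],[0.57,-0.08,-0.054,0.46,1],[0.64,-0.095,-0.056,0.52,1],[0.69,-0.105,-0.058,0.58,1]]

```text
t: 45.95
tool_pos: [0.5518, -0.2594, 0.1716]
tcp_rot: [0.17, 0.985, 0.015, -0.002]
ft_force: [0.3, 0.3, 0.1]
finger_gap: 0.752
gripper_force: 55.2
```

```bash
python3 - <<'E'
from h import *
to((.552,-.2955,.125,146))
E
```

```text
t 45.95 tcp [ 0.5518 -0.2594  0.1716] yaw 160.43 q6 -0.113 F [0.3 0.3 0.1] gap 63.9
[-0.0169, -0.047, 0.0607] 0.0802
```

Emit:
send_rows:
  moves:
    - [[-0.0169,-0.047,0.0,0.05,1],[-0.0169,-0.047,0.04,0.0802,1],[-0.0169,-0.047,0.0607,0.0802,1],[-0.0169,-0.047,0.0607,0.0802,1],[-0.0169,-0.047,0.0607,0.0802,1],[-0.0169,-0.047,0.0607,0.0802,1],[-0.0169,-0.047,0.0607,0.0802,1],[-0.0169,-0.047,0.0607,0.0802,1],[-0.0169,-0.047,0.0607,0.0802,1],[-0.0169,-0.047,0.0607,0.0802,1]]

```text
t: 47.2
tool_pos: [0.552, -0.2929, 0.1245]
tcp_rot: [0.289, 0.957, 0.014, -0.004]
ft_force: [0.2, -0.4, -0.3]
finger_gap: 0.749
gripper_force: 55.2
```

```bash
python3 - <<'E'
from h import *
to((.552,-.2955,.0945,146),(.552,-.2955,.084,146))
E
```

```text
t 47.2 tcp [ 0.552  -0.2929  0.1245] yaw 146.44 q6 0.084 F [ 0.2 -0.4 -0.3] gap 63.6
[-0.0025, -0.0039, 0.0399] 0.0024
[-0.0027, -0.0042, 0.0539] 0.0024
```

Emit:
send_rows:
  moves:
    - [[-0.0025,-0.0039,0.02,0.0024,1],[-0.0025,-0.0039,0.035,0.0024,1],[-0.0025,-0.0039,0.04,0.0024,1],[-0.0026,-0.004,0.043,0.0024,1],[-0.0026,-0.004,0.046,0.0024,1],[-0.0026,-0.004,0.049,0.0024,1],[-0.0027,-0.0042,0.052,0.0024,1],[-0.0027,-0.0042,0.0535,0.0024,1],[-0.0027,-0.0042,0.0535,0.0024,1],[-0.0027,-0.0042,0.0535,0.0024,1]]
  grip_force: 30

```text
t: 48.45
tool_pos: [0.5512, -0.2947, 0.0853]
tcp_rot: [0.292, 0.956, 0.015, -0.005]
ft_force: [-7.2, 4.6, 9.2]
finger_gap: 0.748
gripper_force: 62.8
```

```bash
python3 - <<'E'
from h import *
to((.552,-.2955,.081,146),(.552,-.2955,.15,146))
E
```

```text
t 48.45 tcp [ 0.5512 -0.2947  0.0853] yaw 146.02 q6 0.088 F [-7.2  4.6  9.2] gap 63.6
[-0.0015, -0.0004, 0.0057] 0.0001
[0.0001, 0.0019, -0.0862] 0.0001
```

Emit:
send_rows:
  moves:
    - [[0,0,0.002,0,1],[0,0,0.004,0,1],[0,0,0.004,0,-0.75],[0,0,0.004,0,-0.75],[0,0,0.004,0,-0.75],[0,0,-0.02,0,-0.75],[0,0.005,-0.09,0,-0.75],[-0.05,0.08,-0.11,-0.05,-0.75],[-0.1,0.16,-0.11,-0.1,-0.75],[-0.15,0.24,-0.11,-0.15,-0.75]]
  grip_force: 50

```text
t: 49.7
tool_pos: [0.727, -0.2208, 0.1717]
tcp_rot: [0.059, 0.998, 0.014, 0.001]
ft_force: [1.5, -0.3, 0.9]
finger_gap: 0.876
gripper_force: 0.0
```

```bash
cat > board.py <<'E'
from h import *
C=np.array([.552,-.2955,.0755]);n=np.array([-.312,.209,.927]);n/=np.linalg.norm(n);ux=np.array([.770,-.517,.375]);ux-=n*(ux@n);ux/=np.linalg.norm(ux);uy=np.cross(n,ux)
def board(c):
    Q=cloud(c);hsv=cv2.cvtColor(c['image'],cv2.COLOR_RGB2HSV);d=Q-C;X,Y,Z=d@ux,d@uy,d@n
    m=((abs(X)<.075)&(abs(Y)<.165)&(abs(Z)<.06)&(c['range_z']>0)&(cv2.inRange(hsv,(2,110,50),(13,255,255))>0)).astype(np.uint8)
    m=cv2.morphologyEx(m,cv2.MORPH_OPEN,np.ones((3,3)))
    for ct in cv2.findContours(m,cv2.RETR_EXTERNAL,cv2.CHAIN_APPROX_NONE)[0]:
        if cv2.contourArea(ct)<120: continue
        k=np.zeros_like(m);cv2.drawContours(k,[ct],-1,1,-1);k=cv2.erode(k,np.ones((3,3)))>0
        p=Q[k];s=np.linalg.lstsq(np.c_[X[k]-X[k].mean(),Y[k]-Y[k].mean(),np.ones(k.sum())],Z[k],rcond=None)[0]
        o,D=ray(c,ct[:,0].astype(float));W=o+D*(((C+.01*n-o)@n)/(D@n))[:,None]-C
        r=cv2.minAreaRect((np.c_[W@ux,W@uy]*1000).astype(np.float32));print('px',ct[:,0].mean(0).round(),'board xy',np.round(r[0],1),np.round(r[1],1),round(r[2],1),'ztop',s[2].round(4),'slope',s[:2].round(3))
if __name__=='__main__':
    for n_ in('top','scene'):
        print(n_);board(snap(n_))
E
python3 board.py; python3 - <<'E'
from h import *
to((.52,.1,.17,-140),(.4207,.2765,.14,-95.2))
E
```

```text
top
scene
t 49.8 tcp [ 0.7298 -0.2173  0.1685] yaw 173.41 q6 -0.188 F [ 0.3 -0.1 -0.3] gap 74.7
[0.3264, 0.3881, 0.0102] -0.2588
[0.4849, 0.6053, 0.0571] -0.5077
```

Emit:
send_rows:
  moves:
    - [[0,0,-0.06,0,-0.75],[0.02,0.02,-0.1,-0.03,-0.75],[0.07,0.09,-0.1,-0.08,-0.75],[0.12,0.15,-0.1,-0.14,-0.75],[0.18,0.21,-0.09,-0.2,-0.75],[0.23,0.28,-0.07,-0.2588,-0.75],[0.28,0.33,-0.05,-0.31,-0.75],[0.3264,0.3881,-0.02,-0.36,-0.75],[0.37,0.45,-0.0,-0.42,-0.75],[0.42,0.51,0.02,-0.48,-0.75]]

```text
t: 51.05
tool_pos: [0.458, 0.1984, 0.1672]
tcp_rot: [-0.64, 0.768, 0.011, 0.011]
ft_force: [0.2, -0.1, -0.9]
finger_gap: 0.873
gripper_force: 0.0
```

```bash
python3 board.py; python3 - <<'E'
from h import *
to((.4207,.2765,.065,-95.2))
T=load('top');cv2.imwrite('pics/b1.png',cv2.resize(T['image'][130:280,255:455,::-1],(800,600),interpolation=cv2.INTER_CUBIC))
E
```

```text
top
scene
t 51.15 tcp [0.4548 0.2002 0.166 ] yaw -100.28 q6 -0.996 F [-0.9 -1.1  0.8] gap 74.3
[-0.088, 0.0619, 0.1378] -0.0282
```

View pics/b1.png

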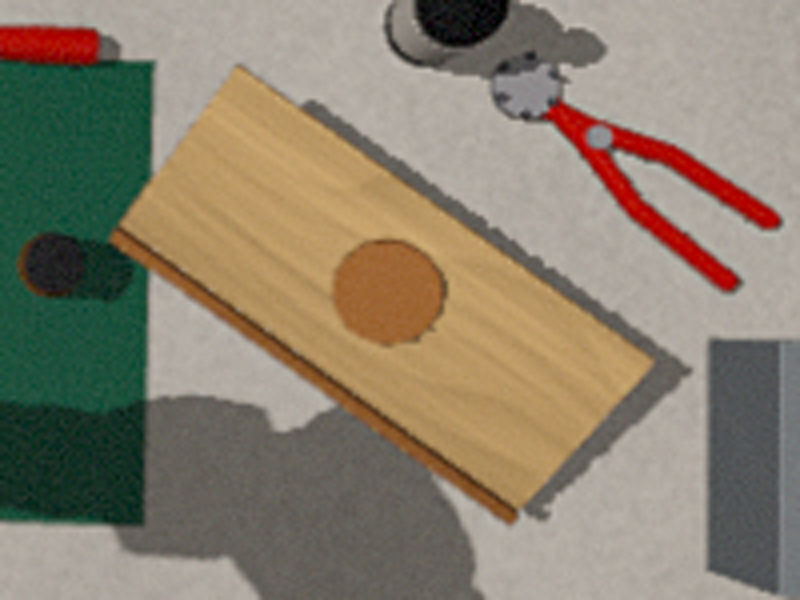

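The disc lies flat at mid-board, crop (388,292). The bottle and pliers are undisturbed. On to the square.

Emit:
send_rows:
  moves:
    - [[-0.04,0.03,0.0,-0.0282,-0.75],[-0.088,0.0619,0.03,-0.0282,-0.75],[-0.088,0.0619,0.08,-0.0282,-0.6],[-0.088,0.0619,0.12,-0.0282,-0.6],[-0.088,0.0619,0.137,-0.0282,-0.6],[-0.088,0.0619,0.137,-0.0282,-0.6],[-0.088,0.0619,0.137,-0.0282,-0.6],[-0.088,0.0619,0.137,-0.0282,-0.6],[-0.088,0.0619,0.137,-0.0282,-0.6],[-0.088,0.0619,0.137,-0.0282,-0.6]]

```text
t: 52.4
tool_pos: [0.4257, 0.2739, 0.0662]
tcp_rot: [-0.671, 0.741, 0.011, 0.011]
ft_force: [-0.2, -0.2, -0.1]
finger_gap: 0.8
gripper_force: 0.0
```

```bash
sed -i 's/(2,110,50),(13,255,255)/(2,150,50),(16,255,255)/' board.py; python3 - <<'E'
from h import *
import board
board.board(load('top'))
to((.4207,.2767,.0448,-95.2),(.4207,.2767,.14,-95.2))
E
```

```text
px [356. 240.] board xy [-67.1 -71.1] [171.8   9.9] 89.8 ztop 0.0105 slope [ 1.299 -0.007]
px [352. 203.] board xy [ 6.3 -2.2] [66.1 63.9] 37.1 ztop 0.013 slope [1.056 1.023]
t 52.4 tcp [0.4257 0.2739 0.0662] yaw -95.65 q6 -0.917 F [-0.2 -0.2 -0.1] gap 68.0
[-0.0022, 0.007, 0.0286] -0.0025
[-0.006, 0.0072, -0.0983] -0.0025
```

Emit:
send_rows:
  moves:
    - [[-0.0015,0.007,0.01,-0.0025,-0.6],[-0.0018,0.007,0.022,-0.0025,-0.6],[-0.0022,0.007,0.0286,-0.0025,-0.6],[-0.0022,0.007,0.0286,-0.0025,-0.6],[-0.0022,0.007,0.0286,-0.0025,1],[-0.0022,0.007,0.0286,-0.0025,1],[-0.0022,0.007,0.0286,-0.0025,1],[-0.0022,0.007,0.0286,-0.0025,1],[-0.003,0.007,-0.01,-0.0025,1],[-0.005,0.007,-0.08,-0.0025,1]]

```text
t: 53.65
tool_pos: [0.4191, 0.2752, 0.1249]
tcp_rot: [-0.674, 0.738, 0.011, 0.008]
ft_force: [1.3, 0.7, -0.9]
finger_gap: 0.676
gripper_force: 53.7
```

```bash
python3 - <<'E'
from h import *
import board
T=load('top');Q=cloud(T);d=Q[190:216:5,340:366:5].reshape(-1,3)-board.C;print(np.c_[d@board.ux,d@board.uy,d@board.n].round(3)[:18].tolist())
to((.5,.05,.18,205),(.6078,-.2125,.18,146))
E
```

```text
[[0.012, 0.039, -0.002], [0.021, 0.03, 0.003], [0.029, 0.021, 0.009], [0.035, 0.01, 0.002], [0.042, -0.0, -0.002], [0.05, -0.01, -0.001], [0.004, 0.033, 0.009], [0.011, 0.023, 0.008], [0.02, 0.014, 0.012], [0.027, 0.004, 0.009], [0.034, -0.005, 0.011], [0.039, -0.018, -0.001], [-0.007, 0.025, 0.007], [0.001, 0.015, 0.01], [0.009, 0.006, 0.011], [0.017, -0.004, 0.012], [0.024, -0.014, 0.009], [0.029, -0.026, -0.001]]
t 53.65 tcp [0.4191 0.2752 0.1249] yaw -95.21 q6 -0.915 F [ 1.3  0.7 -0.9] gap 57.4
[0.2871, -0.1343, -0.0819] 0.3322
[0.6225, -0.3091, -0.092] 0.66
```

Emit:
send_rows:
  moves:
    - [[0.03,-0.014,-0.05,0.03,1],[0.09,-0.04,-0.08,0.09,1],[0.15,-0.07,-0.08,0.15,1],[0.22,-0.1,-0.082,0.21,1],[0.287,-0.134,-0.082,0.27,1],[0.36,-0.17,-0.085,0.33,1],[0.43,-0.21,-0.087,0.39,1],[0.5,-0.25,-0.089,0.45,1],[0.56,-0.28,-0.09,0.51,1],[0.6225,-0.3091,-0.092,0.57,1]]

```text
t: 54.9
tool_pos: [0.6097, -0.2133, 0.18]
tcp_rot: [0.153, 0.988, 0.015, -0.002]
ft_force: [0.8, -0.1, 0.4]
finger_gap: 0.675
gripper_force: 53.7
```

```bash
python3 - <<'E'
from h import *
to((.6078,-.2125,.125,146))
E
```

```text
t 54.9 tcp [ 0.6097 -0.2133  0.18  ] yaw 162.36 q6 -0.043 F [ 0.8 -0.1  0.4] gap 57.4
[0.0022, -0.0018, 0.0734] 0.0909
```

Emit:
send_rows:
  moves:
    - [[0.0022,-0.0018,0.03,0.05,1],[0.0022,-0.0018,0.06,0.0909,1],[0.0022,-0.0018,0.0734,0.0909,1],[0.0022,-0.0018,0.0734,0.0909,1],[0.0022,-0.0018,0.0734,0.0909,1],[0.0022,-0.0018,0.0734,0.0909,1],[0.0022,-0.0018,0.0734,0.0909,1],[0.0022,-0.0018,0.0734,0.0909,1],[0.0022,-0.0018,0.0734,0.0909,1],[0.0022,-0.0018,0.0734,0.0909,1]]

```text
t: 56.15
tool_pos: [0.6072, -0.2107, 0.1255]
tcp_rot: [0.289, 0.957, 0.014, -0.004]
ft_force: [-0.2, -0.2, 0.0]
finger_gap: 0.676
gripper_force: 53.7
```

```bash
python3 - <<'E'
from h import *
to((.6078,-.2125,.0945,146),(.6078,-.2125,.083,146))
E
```

```text
t 56.15 tcp [ 0.6072 -0.2107  0.1255] yaw 146.37 q6 0.238 F [-0.2 -0.2  0. ] gap 57.4
[-0.0026, -0.0026, 0.0412] 0.0021
[-0.0028, -0.003, 0.0565] 0.0021
```

Emit:
send_rows:
  moves:
    - [[-0.0026,-0.0026,0.02,0.0021,1],[-0.0026,-0.0026,0.036,0.0021,1],[-0.0026,-0.0026,0.042,0.0021,1],[-0.0026,-0.0027,0.045,0.0021,1],[-0.0027,-0.0028,0.048,0.0021,1],[-0.0027,-0.0029,0.051,0.0021,1],[-0.0028,-0.003,0.054,0.0021,1],[-0.0028,-0.003,0.0565,0.0021,1],[-0.0028,-0.003,0.0565,0.0021,1],[-0.0028,-0.003,0.0565,0.0021,1]]
  grip_force: 30

```text
t: 57.4
tool_pos: [0.6068, -0.2117, 0.0848]
tcp_rot: [0.292, 0.956, 0.015, -0.005]
ft_force: [-8.9, 4.3, 12.5]
finger_gap: 0.676
gripper_force: 60.4
```

```bash
python3 - <<'E'
from h import *
to((.6078,-.2125,.15,146),(.56,.0,.19,190))
E
```

```text
t 57.4 tcp [ 0.6068 -0.2117  0.0848] yaw 146.01 q6 0.243 F [-8.9  4.3 12.5] gap 57.5
[-0.0002, 0.002, -0.0869] 0.0001
[0.2119, 0.2025, -0.1314] -0.2444
```

Emit:
send_rows:
  moves:
    - [[0,0,0.001,0,1],[0,0,0.001,0,-0.6],[0,0,0.001,0,-0.6],[0,0,0.001,0,-0.6],[0,0,-0.02,0,-0.6],[0,0.003,-0.09,0,-0.6],[0.04,0.04,-0.13,-0.05,-0.5],[0.1,0.1,-0.13,-0.11,-0.4],[0.16,0.15,-0.13,-0.17,-0.4],[0.2119,0.2025,-0.13,-0.23,-0.4]]
  grip_force: 50

```text
t: 58.65
tool_pos: [0.5606, 0.001, 0.1884]
tcp_rot: [-0.066, 0.998, 0.015, 0.002]
ft_force: [0.8, -0.0, 0.5]
finger_gap: 0.7
gripper_force: 0.0
```

```bash
python3 board.py; python3 - <<'E'
from h import *
to((.6198,.2582,.15,-95.2),(.6198,.2582,.07,-95.2))
E
```

```text
top
px [352. 202.] board xy [ 5.6 -1.1] [66.1 61.5] 37.9 ztop 0.0222 slope [1.93  1.819]
px [319. 180.] board xy [ 5.6 98.1] [60.9 59.8] 89.4 ztop 0.0128 slope [1.389 0.655]
scene
px [222. 166.] board xy [  4.5 109. ] [56.1 66. ] 0.9 ztop 0.009 slope [-0.007  0.02 ]
t 58.75 tcp [0.5602 0.0038 0.1885] yaw -172.32 q6 -0.146 F [ 0.1 -1.2 -1.2] gap 59.6
[-0.1238, 0.3238, 0.0621] -0.4285
[-0.1231, 0.3204, 0.1688] -0.4285
```

Emit:
send_rows:
  moves:
    - [[-0.025,0.065,0.0,-0.06,-0.4],[-0.05,0.13,0.02,-0.12,-0.4],[-0.075,0.195,0.04,-0.18,-0.4],[-0.1,0.26,0.062,-0.24,-0.4],[-0.123,0.322,0.062,-0.3,-0.4],[-0.123,0.322,0.1,-0.36,-0.4],[-0.123,0.3204,0.14,-0.4285,-0.4],[-0.123,0.3204,0.1688,-0.4285,-0.4],[-0.123,0.3204,0.1688,-0.4285,-0.4],[-0.123,0.3204,0.1688,-0.4285,-0.4]]

```text
t: 60.0
tool_pos: [0.6235, 0.2528, 0.0692]
tcp_rot: [-0.671, 0.742, 0.011, 0.011]
ft_force: [-0.2, 0.6, 1.2]
finger_gap: 0.701
gripper_force: 0.0
```

```bash
python3 - <<'E'
from h import *
to((.6198,.2582,.0463,-95.2),(.6198,.2582,.14,-95.2))
E
```

```text
t 60.0 tcp [0.6235 0.2528 0.0692] yaw -95.75 q6 -1.099 F [-0.2  0.6  1.2] gap 59.6
[-0.0057, 0.0056, 0.0307] -0.0031
[-0.0095, 0.0057, -0.0942] -0.0031
```

Emit:
send_rows:
  moves:
    - [[-0.0057,0.0056,0.01,-0.0031,-0.4],[-0.0057,0.0056,0.022,-0.0031,-0.4],[-0.0057,0.0056,0.0307,-0.0031,-0.4],[-0.0057,0.0056,0.0307,-0.0031,-0.4],[-0.0057,0.0056,0.0307,-0.0031,1],[-0.0057,0.0056,0.0307,-0.0031,1],[-0.0057,0.0056,0.0307,-0.0031,1],[-0.0057,0.0056,0.0307,-0.0031,1],[-0.007,0.0056,-0.01,-0.0031,1],[-0.009,0.0056,-0.08,-0.0031,1]]

```text
t: 61.25
tool_pos: [0.6168, 0.2575, 0.1262]
tcp_rot: [-0.675, 0.738, 0.012, 0.008]
ft_force: [1.4, 0.3, -0.0]
finger_gap: 0.51
gripper_force: 56.5
```

```bash
python3 - <<'E'
from h import *
to((.52,.05,.19,205),(.4962,-.3785,.19,146))
E
```

```text
t 61.25 tcp [0.6168 0.2575 0.1262] yaw -95.11 q6 -1.1 F [ 1.4  0.3 -0. ] gap 43.4
[0.2846, 0.1046, -0.0921] 0.3327
[0.8563, 0.0854, -0.1078] 0.6605
```

Emit:
send_rows:
  moves:
    - [[0.05,0.02,-0.05,0.04,1],[0.12,0.045,-0.09,0.1,1],[0.2,0.075,-0.092,0.16,1],[0.28,0.1,-0.092,0.22,1],[0.36,0.1,-0.095,0.28,1],[0.44,0.1,-0.097,0.34,1],[0.52,0.098,-0.1,0.4,1],[0.6,0.095,-0.1,0.46,1],[0.68,0.092,-0.103,0.52,1],[0.76,0.088,-0.105,0.58,1]]

```text
t: 62.5
tool_pos: [0.5019, -0.3075, 0.1898]
tcp_rot: [0.168, 0.986, 0.015, -0.002]
ft_force: [0.7, 0.5, -0.7]
finger_gap: 0.513
gripper_force: 56.6
```

```bash
python3 - <<'E'
from h import *
to((.4962,-.3785,.19,146),(.4962,-.3785,.125,146))
E
```

```text
t 62.5 tcp [ 0.5019 -0.3075  0.1898] yaw 160.65 q6 -0.227 F [ 0.7  0.5 -0.7] gap 43.6
[-0.0242, -0.0917, -0.0031] 0.0814
[-0.025, -0.0942, 0.0835] 0.0814
```

Emit:
send_rows:
  moves:
    - [[-0.0242,-0.0917,-0.003,0.05,1],[-0.0242,-0.0917,0.02,0.0814,1],[-0.025,-0.0942,0.06,0.0814,1],[-0.025,-0.0942,0.0835,0.0814,1],[-0.025,-0.0942,0.0835,0.0814,1],[-0.025,-0.0942,0.0835,0.0814,1],[-0.025,-0.0942,0.0835,0.0814,1],[-0.025,-0.0942,0.0835,0.0814,1],[-0.025,-0.0942,0.0835,0.0814,1],[-0.025,-0.0942,0.0835,0.0814,1]]

```text
t: 63.75
tool_pos: [0.4972, -0.3767, 0.1253]
tcp_rot: [0.289, 0.957, 0.014, -0.004]
ft_force: [-0.7, -0.2, -0.4]
finger_gap: 0.514
gripper_force: 56.6
```

```bash
python3 - <<'E'
from h import *
to((.4962,-.3785,.097,146),(.4962,-.3785,.084,146))
E
```

```text
t 63.75 tcp [ 0.4972 -0.3767  0.1253] yaw 146.37 q6 -0.074 F [-0.7 -0.2 -0.4] gap 43.7
[-0.0008, -0.0037, 0.0376] 0.0021
[-0.0011, -0.0041, 0.0549] 0.0021
```

Emit:
send_rows:
  moves:
    - [[-0.0008,-0.0037,0.02,0.0021,1],[-0.0008,-0.0037,0.032,0.0021,1],[-0.0008,-0.0037,0.037,0.0021,1],[-0.0008,-0.0038,0.04,0.0021,1],[-0.001,-0.004,0.043,0.0021,1],[-0.001,-0.004,0.046,0.0021,1],[-0.0011,-0.0041,0.049,0.0021,1],[-0.0011,-0.0041,0.051,0.0021,1],[-0.0011,-0.0041,0.051,0.0021,1],[-0.0011,-0.0041,0.051,0.0021,1]]
  grip_force: 30

```text
t: 65.0
tool_pos: [0.495, -0.3775, 0.0881]
tcp_rot: [0.292, 0.956, 0.015, -0.005]
ft_force: [-7.0, 6.5, 11.8]
finger_gap: 0.512
gripper_force: 60.7
```

```bash
python3 - <<'E'
from h import *
to((.4962,-.3785,.15,146),(.45,-.1,.25,180))
E
```

```text
t 65.0 tcp [ 0.495  -0.3775  0.0881] yaw 146.0 q6 -0.071 F [-7.   6.5 11.8] gap 43.5
[-0.0006, 0.0018, -0.0826] 0.0
[0.2605, 0.2784, -0.2042] -0.1889
```

Emit:
send_rows:
  moves:
    - [[0,0,0.001,0,1],[0,0,0.001,0,-0.35],[0,0,0.001,0,-0.35],[0,0,0.001,0,-0.35],[0,0,-0.02,0,-0.35],[0,0.002,-0.09,0,-0.35],[0.05,0.04,-0.15,-0.04,0],[0.11,0.11,-0.2,-0.08,0.3],[0.17,0.17,-0.2,-0.12,0.3],[0.22,0.23,-0.2,-0.16,0.3]]

```text
t: 66.25
tool_pos: [0.4577, -0.1604, 0.2452]
tcp_rot: [0.044, 0.999, 0.014, 0.001]
ft_force: [1.7, -0.2, -0.1]
finger_gap: 0.35
gripper_force: 0.0
```

```bash
python3 board.py; python3 - <<'E'
from h import *
to((.527,.3,.36,175),(.527,.365,.36,175))
T=load('top');cv2.imwrite('pics/b2.png',cv2.resize(T['image'][110:290,70:440,::-1],(800,390),interpolation=cv2.INTER_CUBIC))
E
```

```text
top
px [387. 221.] board xy [  19.1 -100.4] [47.1 48.6] 89.9 ztop 0.0109 slope [ 0.021 -0.   ]
px [351. 202.] board xy [ 5.7 -1.3] [66.1 61.5] 37.1 ztop 0.0129 slope [1.091 0.992]
px [320. 179.] board xy [ 5.3 98. ] [60.2 59.7] 0.0 ztop 0.0132 slope [1.433 0.649]
scene
px [222. 166.] board xy [  4.2 111.6] [55.7 67.4] 0.9 ztop 0.0088 slope [0.003 0.012]
px [223. 149.] board xy [ 4.8 10.9] [65.6 62.9] 40.9 ztop 0.0088 slope [-0.007  0.021]
t 66.35 tcp [ 0.4568 -0.1571  0.2451] yaw 175.21 q6 -0.268 F [-0.1 -1.3  0.4] gap 29.6
[-0.0423, 0.6196, -0.134] 0.0011
[-0.0351, 0.7059, -0.1314] 0.0011
```

View pics/b2.png

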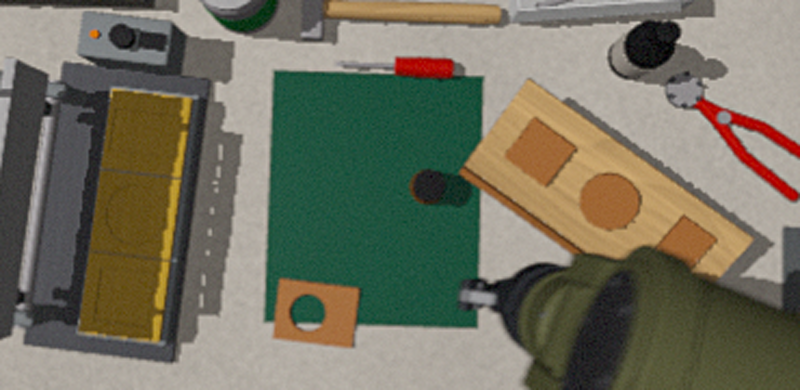

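All three coasters lie side by side on the board: square (540,152), disc (610,200), oblong (685,240, partly hidden). The dies are empty. Now I shut the press.

Emit:
send_rows:
  moves:
    - [[-0.005,0.05,-0.05,0,0.3],[-0.01,0.13,-0.1,0,0.3],[-0.015,0.21,-0.134,0,0.3],[-0.02,0.29,-0.134,0,0.3],[-0.025,0.37,-0.134,0,0.3],[-0.03,0.45,-0.134,0.001,0.3],[-0.036,0.53,-0.134,0.001,0.3],[-0.042,0.61,-0.134,0.001,0.3],[-0.036,0.68,-0.132,0.001,0.3],[-0.035,0.7,-0.132,0.001,0.3]]

```text
t: 67.6
tool_pos: [0.5311, 0.3584, 0.3574]
tcp_rot: [0.046, 0.999, 0.015, -0.0]
ft_force: [0.1, 0.2, 0.1]
finger_gap: 0.346
gripper_force: 0.0
```

Emit:
send_rows:
  moves:
    - [[0,0,0,0,0.3],[0,0,0,0,0.3],[0,0,0,0,0.3],[0,0,0,0,0.3],[0,0,0,0,0.3],[0,0,0,0,0.3],[0,0,0,0,0.3],[0,0,0,0,0.3],[0,0,0,0,0.3],[0,0,0,0,0.3]]

```text
t: 68.85
tool_pos: [0.5313, 0.3557, 0.3574]
tcp_rot: [0.047, 0.999, 0.015, -0.0]
ft_force: [-0.5, 0.8, 0.4]
finger_gap: 0.349
gripper_force: 0.0
```

```bash
python3 - <<'E'
from h import *
L=[]
for j in (1.487,1.3,1.15,1.0,.85,.7,.58,.46):
    t=grip(j);o=-.005 if j<1.4 else .001;L.append((t[0]+o*PX[0]-.0015,t[1]+o*PX[1],t[2]-.022,175))
to(*L)
E
```

```text
t 68.85 tcp [0.5313 0.3557 0.3574] yaw 174.6 q6 0.672 F [-0.5  0.8  0.4] gap 29.7
[0.006, 0.0147, 0.133] -0.0022
[0.0056, -0.0467, 0.1381] -0.0022
[0.0053, -0.0881, 0.1496] -0.0022
[0.005, -0.1274, 0.1671] -0.0022
[0.0047, -0.1636, 0.1903] -0.0022
[0.0044, -0.1959, 0.2187] -0.0022
[0.0042, -0.2185, 0.2446] -0.0022
[0.004, -0.2379, 0.2731] -0.0022
```

Emit:
send_rows:
  moves:
    - [[0.006,0.016,0.03,-0.002,0.3],[0.006,0.016,0.07,-0.002,0.3],[0.006,0.0147,0.133,-0.002,0.3],[0.006,-0.0467,0.1381,-0.002,0.3],[0.005,-0.0881,0.1496,-0.002,0.3],[0.005,-0.1274,0.1671,-0.002,0.3],[0.005,-0.1636,0.1903,-0.002,0.3],[0.004,-0.1959,0.2187,-0.002,0.3],[0.004,-0.2185,0.2446,-0.002,0.3],[0.004,-0.2379,0.2731,-0.002,0.3]]

```text
t: 70.1
tool_pos: [0.5125, 0.1855, 0.1478]
tcp_rot: [0.044, 0.999, 0.017, 0.001]
ft_force: [2.5, 6.6, 0.1]
finger_gap: 0.35
gripper_force: 3.7
```

```bash
python3 - <<'E'
from h import *
t=lambda j,dz=.01:(grip(j)[0],grip(j)[1],grip(j)[2]+dz,None)
to((.5126,.1853,.21,None),t(.44,.02),t(.35),t(.25),t(.15),t(.05),t(0),t(0,.004))
E
```

```text
t 70.1 tcp [0.5125 0.1855 0.1478] yaw 174.98 q6 0.416 F [2.5 6.6 0.1] gap 29.8
[-0.0001, 0.0026, -0.0828] 0
[-0.001, 0.0045, -0.0503] 0
[-0.001, -0.0078, -0.014] 0
[-0.001, -0.0184, 0.0127] 0
[-0.001, -0.0264, 0.0402] 0
[-0.001, -0.0315, 0.0685] 0
[-0.001, -0.033, 0.0827] 0
[-0.001, -0.0333, 0.0907] 0
```

Emit:
send_rows:
  moves:
    - [[-0.0015,0.0051,-0.08,0,0.3],[-0.0015,0.0051,-0.0867,0,1],[-0.0015,0.0051,-0.0867,0,1],[-0.0015,0.0051,-0.0867,0,1],[-0.0024,0.007,-0.0541,0,1],[-0.0025,-0.0051,-0.0178,0,1],[-0.0026,-0.0157,0.0089,0,1],[-0.0027,-0.0236,0.0365,0,1],[-0.0027,-0.0286,0.0647,0,1],[-0.0028,-0.0301,0.079,0,1]]

```text
t: 71.35
tool_pos: [0.5108, 0.1627, 0.0859]
tcp_rot: [0.044, 0.999, 0.014, -0.001]
ft_force: [-1.1, -1.2, 3.2]
finger_gap: 0.0
gripper_force: 1.4
```

Emit:
send_rows:
  moves:
    - [[0,-0.0005,0.003,0,1],[0,-0.0005,0.0055,0,1],[0,-0.0005,0.0065,0,1],[0,-0.0005,0.0065,0,1],[0,-0.0005,0.0,0,1],[0,0,-0.03,0,1],[0,0,-0.1,0,1],[0,-0.05,-0.18,0,1],[0,-0.12,-0.22,0,1],[0,-0.19,-0.22,0,1]]

```text
t: 72.6
tool_pos: [0.501, 0.0162, 0.2513]
tcp_rot: [0.043, 0.999, 0.015, 0.002]
ft_force: [1.4, -1.1, -1.1]
finger_gap: -0.001
gripper_force: 0.0
```

Emit:
send_rows:
  moves:
    - [[0,0,0,0,1],[0,0,0,0,1],[0,0,0,0,1],[0,0,0,0,1],[0,0,0,0,1],[0,0,0,0,1],[0,0,0,0,1],[0,0,0,0,1],[0,0,0,0,1],[0,0,0,0,1]]

```text
t: 73.85
tool_pos: [0.4992, 0.0167, 0.2482]
tcp_rot: [0.044, 0.999, 0.015, -0.0]
ft_force: [-0.7, 0.1, -0.5]
finger_gap: -0.001
gripper_force: 0.0
```

```bash
python3 board.py; python3 - <<'E'
from h import *
to()
T=load('top');Q=cloud(T);P=Q[(Q[...,2]>.06)&(Q[...,2]<.2)&(Q[...,1]>.13)&(Q[...,1]<.185)&((abs(Q[...,0]-.43)<.02)|(abs(Q[...,0]-.60)<.02))]
for s in(P[:,0]<.5),(P[:,0]>.5): print(s.sum(),np.median(P[s],0).round(4),np.percentile(P[s][:,2],90))
cv2.imwrite('pics/end.png',cv2.resize(T['image'][110:290,70:440,::-1],(800,390),interpolation=cv2.INTER_CUBIC))
E
```

```text
top
px [383. 227.] board xy [   3.4 -100.8] [79.5 48. ] 0.6 ztop 0.0133 slope [0.364 1.893]
px [352. 202.] board xy [ 5.6 -1.1] [66.1 61.6] 37.9 ztop 0.0108 slope [ 0.01 -0.01]
px [320. 180.] board xy [ 5.8 98.4] [60.7 59.4] 89.5 ztop 0.0128 slope [1.393 0.713]
scene
px [222. 166.] board xy [  4.4 110.7] [56.1 65.7] 0.9 ztop 0.0128 slope [0.11  0.543]
px [223. 148.] board xy [ 4.  11.7] [59.2 73.7] 2.3 ztop 0.0086 slope [0.006 0.003]
t 73.95 tcp [0.4992 0.0167 0.2482] yaw 174.96 q6 0.102 F [-1.  -0.6 -0.9] gap -0.1
  return _methods._mean(a, axis=axis, dtype=dtype,
  ret = um.true_divide(
Traceback (most recent call last):
IndexError: index -1 is out of bounds for axis 0 with size 0
```

```bash
python3 - <<'E'
from h import *
for n in('top','scene'):
    T=load(n);Q=cloud(T)
    for x in(.40,.42,.44,.58,.60,.62):
        g=grip(0);m=(abs(Q[...,0]-x)<.008)&(Q[...,1]>.14)&(Q[...,1]<.185)&(Q[...,2]>.03)&(Q[...,2]<.2);p=Q[m]
        if len(p)>8: print(n,x,len(p),np.median(p,0).round(4),np.percentile(p[:,2],90).round(4))
T=load('scene');cv2.imwrite('pics/end.png',cv2.resize(T['image'][100:,100:,::-1],(800,551),interpolation=cv2.INTER_CUBIC))
E
```

```text
top 0.58 39 [0.581  0.1521 0.0836] 0.0872
top 0.6 48 [0.6003 0.1521 0.0832] 0.0856
top 0.62 80 [0.6214 0.1582 0.0833] 0.0864
scene 0.4 22 [0.4031 0.1808 0.0836] 0.0853
scene 0.42 39 [0.4208 0.1804 0.0824] 0.0855
scene 0.44 46 [0.4396 0.1798 0.0823] 0.0851
scene 0.58 58 [0.5797 0.1681 0.082 ] 0.0852
scene 0.6 56 [0.6001 0.1663 0.0818] 0.0849
scene 0.62 62 [0.6228 0.1617 0.0819] 0.085
```

View pics/end.png

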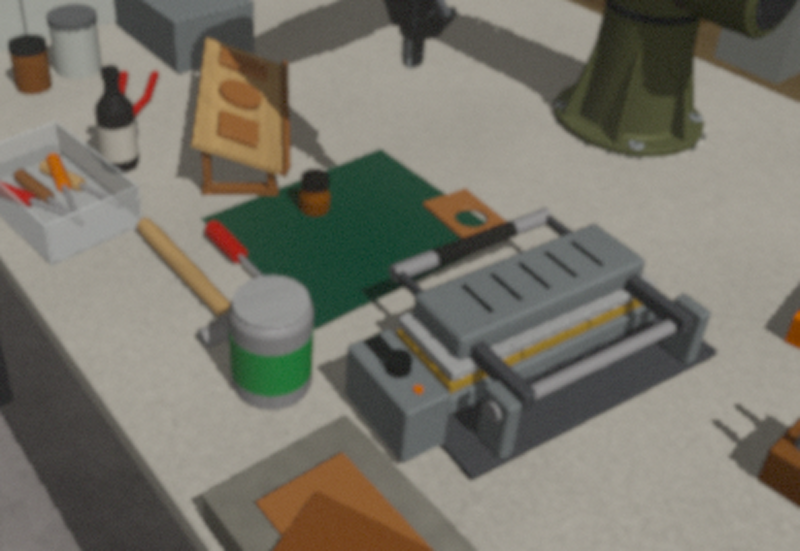

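The scene shows the press fully shut (handle at (470,245), top at 0.085). The three coasters lie flat on the board at about (240,65), (240,93) and (238,128). The robot is clear, so I hand in.

```bash
python3 -c "
from h import *
print(ctrl.close_job())"
```

```text
the job is handed in; nothing more can be done
None
```

The job is handed in at about 74 s of the 210 s: all three blanks were pressed with the press fully shut for about 2.5 s, they now lie flat and side by side on the drying board, and the empty press is shut again, as the last camera check showed; `close_job()` returned no verdict.

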